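# Put the washed packing kit up to dry

## Task

The packing shift is over and the kit has been rinsed. Put every red measuring cup lying on the mat upside down on a drying peg of its own, with its rim down flat on the rack, and hang every visor headband over the rail so that it straddles the bar, its crown resting on top of the bar and one leg on either side. Leave the carton, jar, mug and phone where they are.

Things in the scene. Friction and masses are not known exactly. Their poses are not given: they have to be found in the camera images.
- cup0: square measuring cup of red plastic: 56 x 56 mm outside, 80 mm long, walls 4 mm (opening 48 x 48 mm), closed base 5 mm thick, 120 g, hollow and open at the mouth. Origin at the centre of the outside of its base; its z axis points from base to mouth. At the start it lies on one flat side on the mat, mouth pointing roughly away from the robot. May be absent
- cup0_mouth (a point): centre of the mouth of cup0, 80 mm from its origin along its z axis
- cup1: square measuring cup of red plastic: 56 x 56 mm outside, 80 mm long, walls 4 mm (opening 48 x 48 mm), closed base 5 mm thick, 120 g, hollow and open at the mouth. Origin at the centre of the outside of its base; its z axis points from base to mouth. At the start it lies on one flat side on the mat, mouth pointing roughly away from the robot. May be absent
- cup1_mouth (a point): centre of the mouth of cup1, 80 mm from its origin along its z axis
- cup2: square measuring cup of red plastic: 56 x 56 mm outside, 80 mm long, walls 4 mm (opening 48 x 48 mm), closed base 5 mm thick, 120 g, hollow and open at the mouth. Origin at the centre of the outside of its base; its z axis points from base to mouth. At the start it lies on one flat side on the mat, mouth pointing roughly away from the robot. May be absent
- cup2_mouth (a point): centre of the mouth of cup2, 80 mm from its origin along its z axis
- band0: visor headband: stiff black arch 28 mm wide (along y), 5 mm thick, 128 mm across (along x), standing on two grey temple pads (12 x 44 x 40 mm, 104 mm clear between). On the crown a grey adjuster block to grip it by, 26 x 26 mm, 32 mm tall (94 to 126 mm above the origin). 150 g. Origin midway between the pads at their underside; z points up to the crown. May be absent
- band0_crown (a point): underside of the crown of band0, in the middle, 89 to 90 mm above its origin along its z
- band1: visor headband: stiff black arch 28 mm wide (along y), 5 mm thick, 128 mm across (along x), standing on two grey temple pads (12 x 44 x 40 mm, 104 mm clear between). On the crown a grey adjuster block to grip it by, 26 x 26 mm, 32 mm tall (94 to 126 mm above the origin). 150 g. Origin midway between the pads at their underside; z points up to the crown. May be absent
- band1_crown (a point): underside of the crown of band1, in the middle, 89 to 90 mm above its origin along its z
- band2: visor headband: stiff black arch 28 mm wide (along y), 5 mm thick, 128 mm across (along x), standing on two grey temple pads (12 x 44 x 40 mm, 104 mm clear between). On the crown a grey adjuster block to grip it by, 26 x 26 mm, 32 mm tall (94 to 126 mm above the origin). 150 g. Origin midway between the pads at their underside; z points up to the crown. May be absent
- band2_crown (a point): underside of the crown of band2, in the middle, 89 to 90 mm above its origin along its z
- peg0 (a point): drying peg on the grey rack: white, 22 mm thick, 55 mm tall. This point is the centre of its foot, on the rack's flat top, 20 mm above the table; z up along the peg. The three pegs stand 100 mm apart in a row along the rack's y axis; the rack is 90 mm deep (along x) and 320 mm long
- peg1 (a point): drying peg on the grey rack: white, 22 mm thick, 55 mm tall. This point is the centre of its foot, on the rack's flat top, 20 mm above the table; z up along the peg. The three pegs stand 100 mm apart in a row along the rack's y axis; the rack is 90 mm deep (along x) and 320 mm long
- peg2 (a point): drying peg on the grey rack: white, 22 mm thick, 55 mm tall. This point is the centre of its foot, on the rack's flat top, 20 mm above the table; z up along the peg. The three pegs stand 100 mm apart in a row along the rack's y axis; the rack is 90 mm deep (along x) and 320 mm long
- rail_mid (a point): middle of the axis of the round horizontal steel bar (rail), 16 mm thick, 260 mm long between its two posts, 130 mm above the table; the bar runs along this point's y axis
- carton: closed cardboard box 100 x 140 x 80 mm, a bystander; origin under its centre
- jar: closed jar 80 mm across, 130 mm tall, a bystander; origin under its centre
- mug: white mug 80 mm across, 90 mm tall, a bystander; origin under its centre
- phone: black telephone 150 x 72 x 9 mm lying on the table, a bystander; origin under its centre
Mind the look-alikes: they are no part of the job. What is shaped like the band2 but yellow is not meant.

How it is judged:
By the outcome, as a careful person would: the job done as asked, in the order asked, and still so for the second after the job is handed in, with the robot touching nothing.
Of cup0, cup1, cup2 only 2 to 3 are there at a start; the rules pass over those that are not, and their reading is None.
Of band0, band1, band2 only 2 to 3 are there at a start; the rules pass over those that are not, and their reading is None.
At some moment in a run one of cup0, cup1, cup2 may be knocked a few centimetres aside while the robot is not near it.
It also fails if it takes over 210 s, if anything falls off the work surface, if the arm or the gripper's body presses on something with over 40 N, if the wrist force passes 120 N, or if a joint passes its speed limit or range.

## Robot

A 6-joint arm with a two-finger parallel gripper is mounted at the origin on the work surface. World frame = base frame: x ahead of the robot, y to its left, z up, the work surface at z = 0. Lengths are in m, angles in degrees, forces in N, time in s.
With the tool pointing down it reaches from about 0.4 to 0.825 m from the base axis. Payload 7 kg.
Tool frame: the origin (TCP) lies midway between the tips of the shut fingers; the grasp point (between the pads) lies ctrl.grasp_offset behind it (ctrl.grasp_offset is the distance from the TCP to the grasp point, in m); z points along the fingers, y is the line along which they close (so a half turn about z gives the same grasp; the last joint's range is limited). The gripper opens to 88 mm and grips with 3 to 60 N. Pads are 19 mm wide; open, the fingers measure 130 mm over their backs; the gripper's body (78 mm by 193 mm) begins 47 mm behind the grasp point.
Start: joints at [-51.79, 20.546, 0.682, 0, -70.136, -16.507], TCP at [0.25, -0.627, 0.227] pointing down, gripper open.
Joint ranges: [-176.03, 176.03], [-82.01, 121.73], [-58.28, 71.71], [-173.87, 95.51], [-174.79, -0.11], [-173.66, 173.66]. Speed limits (degrees/s): [136.94, 136.94, 172.46, 180, 180, 180].

## Interface

Orientations are given as [roll, pitch, yaw] about the fixed x, y, z axes, in that order (R = Rz(yaw) Ry(pitch) Rx(roll)).
In Python, from plant import ctrl gives the robot as it stands. The module is installed in compiled form; this text tells all that it offers.
- The arm moves only by the tool send_rows, never from a script. Its argument "increments" is a list that holds one entry, the list of rows, each a list of 4 numbers: the shift along the world's x, y, z normalised to -1 to 1, where 1 is 0.2 m, then the turn about the world's z normalised to -1 to 1, where 1 is 1.5 rad. In form: [[[x, y, z, roll], ...]]. A call has 1 to 12 rows; each row is the pose to reach, as a shift and turn from the pose commanded when the call began; what a row does not reach only later rows make up. A row lasts 1/8 s, in which the tool goes at most 62.5 mm and 10.7 degrees, less where a joint would pass 70% of its speed; a pose out of reach is approached as far as the arm can. A call with a number of a shift or a turn outside -1 to 1 is refused whole. A call with a gripper value outside its range is refused whole. "jaw" is the opening, from 0 (shut) to 1 (fully open), set as the call begins (left out, the last holds). The fingers move at their own pace and stop on an object; the grip force is fixed at half the most. Time passes only in rows, so rows that repeat a pose let the fingers close. It gives the time, the measured TCP pose, the force, the opening and the grip force at its end, in the units of the state.
- ctrl.get_obs(): the state, without advancing time (a new reading comes with each control period).
- ctrl.snapshot(name): name is "scene" or "top" or "wrist"; returns the picture (480x640x3 uint8, red, green, blue); there is no depth.
- ctrl.calibration(name): a dict with "mtx" (3x3 intrinsics, pixels), "eye" and "attitude" of the camera in the world. Camera axes: x right, y up, looking along -z (the intrinsics and any distortion apply to the point x, -y, -z); pixel columns grow to the right and rows downward; lengths in m; the calibration is good to about 2 mm. A picture is of the moment at which its call begins: read the wrist's pose just before it. calibration takes no time and is no camera call; for the wrist camera it gives the pose at the moment of the call.
- ctrl.close_job(): hands the job in; it is judged then, once.
Trained networks look in the newest picture that a camera, given by its name, has taken for a name from the list of things; names that differ only in an ending like _2 or _b are one class to them, and where a whole thing is asked for, a point or a joint stands for the part that bears it (a point fixed in the world has none). Each returns a list of dicts, best first, with "conf" (0 to 1); they miss things now and then, are a little off and sometimes report something else, mostly with a low value. They report only what shows in the picture. A call takes as long as a camera call. They do not tell look-alikes from the thing itself.
- ctrl.trace(thing, camera): "mask" (480x640 bool, what is visible of it) and "bbox" ([left, top, right, bottom] in pixels, round what is visible of it).
- ctrl.spot_point(thing, camera): "pixel" ([row, column] in pixels: a listed point, or the origin of a listed thing).
The state is a dict: "clock": time; "joint_pos": joint angles; "qvel": joint speeds; "tau": joint torques, N m; "tool_pos": TCP position; "orientation": TCP orientation; "force": force on the tool from outside, world axes, zero at the start; "moment": the same for the moment, N m; "opening": finger opening in m; "gripper_force": force on a finger pad.
Only numpy, scipy, OpenCV 4.12 (cv2) and the standard library are available. Lean on these libraries where they do the work, as an engineer would, in place of code of your own. Each camera call takes 0.05 s, during which the arm holds its last target. There are 200 camera calls.

## Working session

There is one attempt and no reset: what is moved stays moved. The work goes in short steps, Python scripts to look and compute and a tool call to move; the robot and the scene stay as the last step left them, time stands still between calls to the robot, and variables do not carry over. Pictures are saved under pics/ and viewed, at most 14 in all, crops included, and the job is handed in when it is done.

Besides the shell and the picture viewer there is one more tool, called as a command line: name --argument value ..., lists and objects as JSON in quotes. send_rows: Moves the arm, as the interface text tells. Its arguments: {"type":"object","properties":{"increments":{"type":"array"},"jaw":{"type":"number"}},"required":["increments"]}

```bash
mkdir -p pics
cat > h.py <<'E'
import numpy as np, cv2
from plant import ctrl
def snap(n,f=None):
    im=ctrl.snapshot(n)
    if f: cv2.imwrite('pics/'+f,im[:,:,::-1])
    return im
def cal(n):
    c=ctrl.calibration(n); return np.array(c['mtx']),np.array(c['eye']),c
def rot(c):
    from scipy.spatial.transform import Rotation as R
    a=np.array(c['attitude'],float)
    if a.shape==(3,3): return a
    if a.size==3: return R.from_euler('xyz',a,degrees=True).as_matrix()
    return None
def ray(n,r,c,z):
    K,e,C=cal(n); A=rot(C)
    d=np.linalg.inv(K)@[c,r,1.]; d=A@np.array([d[0],-d[1],-d[2]])
    return e+d*(z-e[2])/d[2]
def proj(n,p):
    K,e,C=cal(n); q=rot(C).T@(np.array(p)-e); q=K@[q[0],-q[1],-q[2]]; return q[:2]/q[2]
E
python3 - <<'E'
from h import *
print(ctrl.get_obs()['tool_pos'],ctrl.get_obs()['orientation'],ctrl.grasp_offset)
for n in ['scene','top']:
    print(n,ctrl.calibration(n)); snap(n,n+'0.png')
for t in ['cup0','cup0_mouth','band0','band0_crown','peg0','rail_mid']:
    for n in ['top','scene']:
        print(t,n,[(np.round(d['pixel'],1).tolist(),round(d['conf'],2)) for d in ctrl.spot_point(t,n)])
E
```

```text
[ 0.24941812 -0.62670437  0.22562007] [ 1.79906017e+02 -7.78395532e-03 -1.58302372e+02] 0.0188
scene {'mtx': array([[558.6849128 ,   0.        , 322.72258043],
       [  0.        , 558.6849128 , 223.16240946],
       [  0.        ,   0.        ,   1.        ]]), 'eye': array([ 1.15525695, -0.69614612,  1.25106638]), 'attitude': array([3.91164802e+01, 3.29331084e-03, 4.43649621e+01])}
top {'mtx': array([[573.3132411 ,   0.        , 315.36340536],
       [  0.        , 573.3132411 , 237.20812781],
       [  0.        ,   0.        ,   1.        ]]), 'eye': array([ 0.43563407, -0.04077562,  1.80051252]), 'attitude': array([  2.72240556,   0.57499446, -88.30963671])}
cup0 top [([201.5, 333.7], 0.87), ([188.6, 291.2], 0.72)]
cup0 scene [([259.0, 387.0], 0.71), ([281.2, 350.1], 0.68)]
cup0_mouth top []
cup0_mouth scene []
band0 top [([303.4, 263.2], 0.97), ([328.6, 384.1], 0.92), ([264.6, 307.4], 0.68), ([265.2, 370.0], 0.67), ([257.1, 267.4], 0.63), ([241.0, 441.8], 0.58)]
band0 scene [([270.5, 264.9], 0.88), ([203.6, 348.1], 0.72), ([239.6, 203.9], 0.68), ([178.6, 321.9], 0.59), ([229.7, 310.9], 0.56), ([277.9, 410.8], 0.26)]
band0_crown top [([259.1, 262.4], 0.77)]
band0_crown scene [([182.3, 347.0], 0.93)]
peg0 top [([261.0, 265.0], 0.31)]
peg0 scene [([193.3, 420.9], 0.93), ([218.8, 408.7], 0.86), ([173.5, 429.9], 0.69)]
rail_mid top [([242.6, 440.0], 0.7), ([266.9, 311.3], 0.67)]
rail_mid scene [([305.1, 217.4], 0.92)]
```

View pics/top0.png

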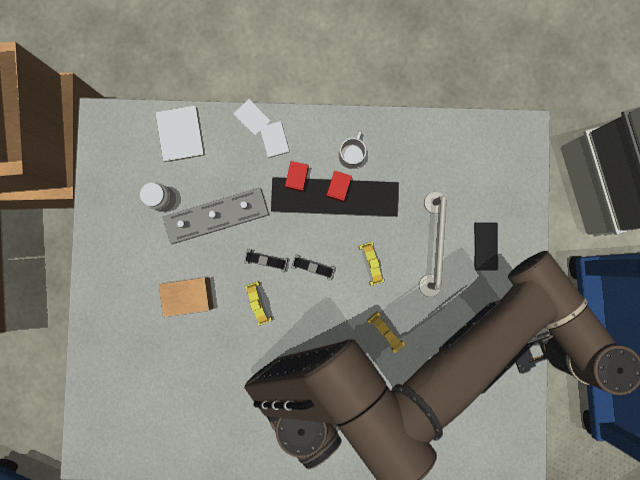

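View pics/scene0.png

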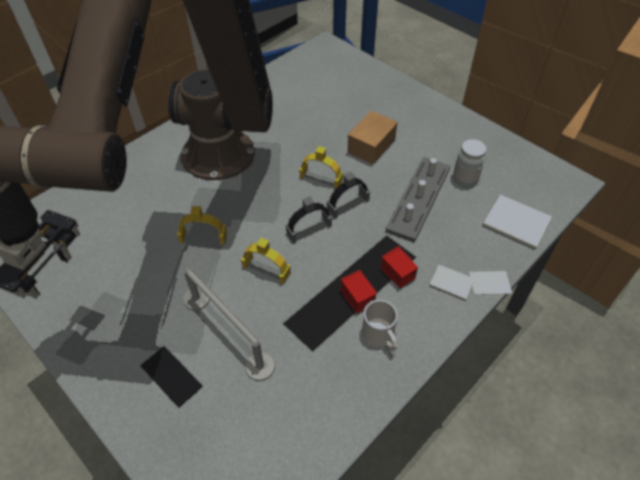

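Run:
```python
from h import *
im=snap('top'); hsv=cv2.cvtColor(im,cv2.COLOR_RGB2HSV)
m=(((hsv[...,0]<8)|(hsv[...,0]>172))&(hsv[...,1]>150)&(hsv[...,2]>60)).astype(np.uint8)
m[:,:]*=1; m[260:]=0; m[:140]=0;m[:,:250]=0;m[:,420:]=0
for c in cv2.findContours(m,0,1)[0]:
    if cv2.contourArea(c)<100: continue
    b=cv2.boxPoints(cv2.minAreaRect(c)); P=np.array([ray('top',y,x,.056)[:2] for x,y in b])
    print('cup',P.round(3).tolist(),'c',P.mean(0).round(3),[np.linalg.norm(P[i]-P[i-1]).round(3) for i in (1,2)])
for n,z,l in [('peg',.075,[(180,224),(211,214),(243,205)]),('railtop',.138,[(442,200),(437,276)]),('band',.126,[(267,262),(314,267)]),('rackcorner',.02,[(163,217),(262,188),(270,213),(172,243)]),('mug',.09,[(352,152)]),('yel',.126,[(371,264),(259,303),(385,331)]),('matc',0,[(272,178),(398,183),(397,215),(272,211)])]:
    for x,y in l: print(n,ray('top',y,x,z).round(3))
for t in ['peg0','rail_mid','cup0','band0','jar','mug']:
    for d in ctrl.trace(t,'top')[:4]: print(t,d['bbox'],round(d['conf'],2),np.array(np.nonzero(d['mask'])).mean(1).round(1))
```

```text
cup [[0.647, -0.049], [0.725, -0.071], [0.71, -0.125], [0.631, -0.104]] c [ 0.678 -0.087] [np.float64(0.082), np.float64(0.057)]
cup [[0.671, 0.079], [0.751, 0.064], [0.74, 0.006], [0.66, 0.021]] c [0.705 0.043] [np.float64(0.081), np.float64(0.059)]
peg [0.545 0.389 0.075]
peg [0.578 0.297 0.075]
peg [0.608 0.201 0.075]
railtop [ 0.633 -0.386  0.138]
railtop [ 0.412 -0.376  0.138]
band [0.438 0.117 0.126]
band [ 0.428 -0.02   0.126]
rackcorner [0.569 0.457 0.02 ]
rackcorner [0.669 0.151 0.02 ]
rackcorner [0.591 0.123 0.02 ]
rackcorner [0.489 0.426 0.02 ]
mug [ 0.776 -0.124  0.09 ]
yel [ 0.441 -0.186  0.126]
yel [0.318 0.137 0.126]
yel [ 0.249 -0.231  0.126]
matc [0.704 0.122 0.   ]
matc [ 0.699 -0.276  0.   ]
matc [ 0.598 -0.275  0.   ]
matc [0.599 0.119 0.   ]
peg0 [163.8, 186.3, 270.3, 246.8] 0.97 [215.8 215. ]
rail_mid [418.2, 189.9, 445.2, 299.6] 0.74 [244.9 434.8]
rail_mid [284.2, 162.9, 310.8, 192.2] 0.4 [176.7 296.5]
rail_mid [338.8, 129.8, 367.2, 169.8] 0.28 [152.1 352.3]
cup0 [285.4, 165.2, 311.6, 192.1] 0.62 [176.9 296.6]
cup0 [327.8, 171.0, 350.7, 201.0] 0.6 [185.8 338.8]
band0 [362.8, 243.4, 383.5, 288.0] 0.95 [263.3 372.3]
band0 [243.5, 249.6, 287.4, 270.3] 0.92 [260.6 265. ]
band0 [245.8, 279.7, 274.1, 323.3] 0.69 [303.6 256.4]
band0 [290.0, 253.8, 335.3, 280.0] 0.63 [267.3 312.4]
jar [138.5, 181.3, 171.7, 211.6] 0.67 [196.5 157.5]
jar [160.2, 186.7, 269.5, 243.1] 0.47 [215.7 215.3]
mug [340.2, 131.3, 366.9, 170.6] 0.88 [152.1 352.7]
mug [282.1, 160.8, 306.9, 193.9] 0.23 [176.4 296.6]
```

send_rows --increments '[[[0.3,0.3,0,-0.11],[0.6,0.6,0,-0.22],[0.9,0.9,0,-0.33],[1,1,0,-0.435],[1,1,0,-0.435]]]' --jaw 1

```text
clock: 1.68
tool_pos: [0.4515, -0.4249, 0.2268]
orientation: [180.0, 0.0, 164.3]
force: [-0.2, -0.2, -0.5]
opening: 0.0875
gripper_force: 0.0
```

send_rows --increments '[[[0.3,0.3,0,0],[0.6,0.6,0,0],[0.9,0.9,0,0],[1,1,0,0],[1,1,0,0]]]'

```text
clock: 2.3
tool_pos: [0.6515, -0.2245, 0.2263]
orientation: [180.0, -0.0, 164.4]
force: [-1.0, -1.8, 0.0]
opening: 0.0873
gripper_force: 0.0
```

send_rows --increments '[[[0,0.3,0,0],[-0.2,0.7,0,0],[-0.2,0.7,0,0],[-0.2,0.7,0,0]]]'

```text
clock: 2.8
tool_pos: [0.6092, -0.0854, 0.2273]
orientation: [180.0, 0.1, 164.5]
force: [0.2, -0.2, -0.7]
opening: 0.0878
gripper_force: 0.0
```

Run:
```python
from h import *
o=ctrl.get_obs(); print(o['clock'],o['tool_pos'],o['orientation'])
print(ctrl.calibration('wrist')); snap('wrist','w1.png')
for n,p in [('base',(.6395,-.076,.028)),('mouth',(.717,-.098,.028)),('Bbase',(.666,.05,.028))]: print(n,proj('wrist',p).round())
```

```text
2.8 [ 0.60921015 -0.08536233  0.22732565] [1.79967666e+02 5.53771675e-02 1.64479008e+02]
{'mtx': array([[381.17360481,   0.        , 321.10532771],
       [  0.        , 381.17360481, 237.6912232 ],
       [  0.        ,   0.        ,   1.        ]]), 'eye': array([ 0.53739892, -0.0656747 ,  0.38518821]), 'attitude': array([-1.60267809e+01, -6.09741312e-02,  7.45571238e+01])}
base [339. 236.]
mouth [338. 311.]
Bbase [472. 227.]
```

View pics/w1.png

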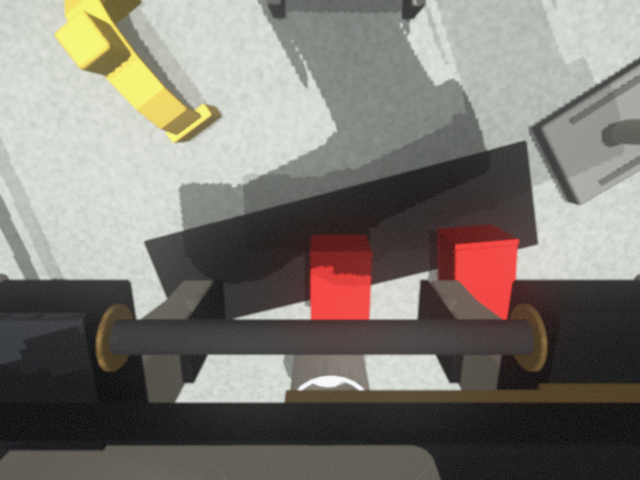

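Run:
```python
from h import *
for a,b in [(311,237),(369,236),(311,263),(370,263),(439,231),(517,240),(515,230)]: print(ray('wrist',b,a,.056).round(4), ray('wrist',b,a,0).round(4))
for p in [(.647,-.049,.056),(.631,-.104,.056),(.671,.079,.056),(.660,.021,.056)]: print(proj('wrist',p).round())
```

```text
[ 0.626  -0.1002  0.056 ] [ 0.641  -0.1059  0.    ]
[ 0.639  -0.0498  0.056 ] [ 0.6562 -0.0469  0.    ]
[ 0.6498 -0.1069  0.056 ] [ 0.6689 -0.1138  0.    ]
[ 0.6643 -0.0549  0.056 ] [ 0.6858 -0.0529  0.    ]
[0.6512 0.0116 0.056 ] [0.6705 0.0249 0.    ]
[0.6783 0.0777 0.056 ] [0.7022 0.1023 0.    ]
[0.6685 0.0772 0.056 ] [0.6907 0.1017 0.    ]
[372. 244.]
[308. 243.]
[517. 232.]
[451. 237.]
```

send_rows --increments '[[[0.25,0.02,-0.2,0],[0.25,0.02,-0.5,0],[0.25,0.02,-0.75,0],[0.25,0.02,-0.75,0]]]'

```text
clock: 3.35
tool_pos: [0.6568, -0.0845, 0.072]
orientation: [-179.8, -0.5, 164.2]
force: [-0.1, -0.0, 0.9]
opening: 0.0877
gripper_force: 0.0
```

send_rows --increments '[[[0,0,-0.2,0],[0,0,-0.33,0],[0,0,-0.33,0]]]'

```text
clock: 3.72
tool_pos: [0.6599, -0.0838, 0.0111]
orientation: [-180.0, -0.0, 164.3]
force: [-0.0, -0.3, -0.1]
opening: 0.0881
gripper_force: 0.0
```

send_rows --increments '[[[0,0,0,0],[0,0,0,0],[0,0,0,0],[0,0,0,0],[0,0,0,0],[0,0,0,0]]]' --jaw 0.5

```text
clock: 4.47
tool_pos: [0.6601, -0.083, 0.0114]
orientation: [180.0, 0.1, 164.3]
force: [-1.7, 0.2, 5.7]
opening: 0.056
gripper_force: 29.9
```

send_rows --increments '[[[0,0,0.15,0],[0,0,0.4,0],[0,0,0.7,0],[0,0,0.8,0],[0,0,0.8,0],[0,0,0.8,0]]]'

```text
clock: 5.22
tool_pos: [0.6586, -0.0831, 0.1689]
orientation: [-180.0, -0.1, 164.3]
force: [-0.4, 0.2, -1.3]
opening: 0.0561
gripper_force: 29.9
```

Run:
```python
from h import *
o=ctrl.get_obs(); print(o['tool_pos'],o['force'],o['moment'])
a=snap('scene')[180:340,260:460]; b=snap('wrist')[150:400,160:560]
a=cv2.resize(a,None,fx=2,fy=2); c=np.zeros((570,400,3),np.uint8); c[:320]=a; c[320:570]=b
cv2.imwrite('pics/s2.png',c[:,:,::-1])
```

```text
[ 0.65858995 -0.08307638  0.16894741] [-0.44548973  0.21059258 -1.3405602 ] [-0.02527031 -0.01274856 -0.01791024]
```

View pics/s2.png

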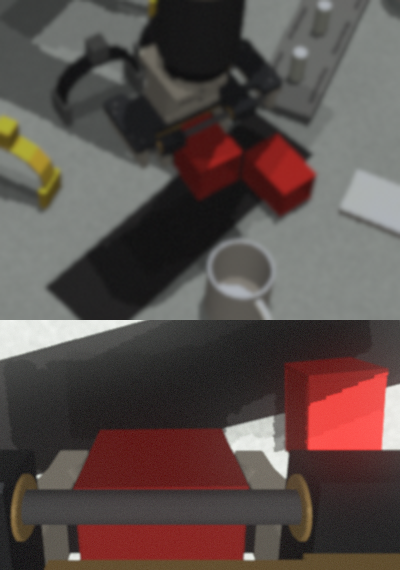

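Run:
```python
from h import *
g=np.array([.6586,-.0831,.1877]); a=np.radians(-15.7); f=np.array([np.cos(a),np.sin(a),0]); s=np.array([-f[1],f[0],0]); z=np.array([0,0,1])
for t in (0,15,30,45,60,90):
    c,n=np.cos(np.radians(t)),np.sin(np.radians(t)); ax=c*f-n*z; up=n*f+c*z
    print(t,[proj('wrist',g-ax*.018+up*h+s*w).round().tolist() for h in(-.028,.028) for w in (-.028,.028)])
```

```text
0 [[261.0, 255.0], [382.0, 256.0], [234.0, 311.0], [409.0, 311.0]]
15 [[258.0, 245.0], [385.0, 245.0], [233.0, 339.0], [410.0, 339.0]]
30 [[255.0, 239.0], [388.0, 239.0], [233.0, 365.0], [409.0, 365.0]]
45 [[251.0, 237.0], [392.0, 238.0], [235.0, 387.0], [407.0, 387.0]]
60 [[247.0, 242.0], [396.0, 242.0], [239.0, 402.0], [403.0, 402.0]]
90 [[239.0, 270.0], [404.0, 271.0], [247.0, 409.0], [395.0, 410.0]]
```

Run:
```python
from h import *
o=ctrl.get_obs(); print(o['joint_pos'])
im=snap('top','t3.png'); cv2.imwrite('pics/t3.png',cv2.resize(im[180:310,400:500],None,fx=5,fy=5,interpolation=cv2.INTER_CUBIC)[:600,:,::-1])
s=snap('scene'); cv2.imwrite('pics/s3.png',cv2.resize(s[260:390,170:290],None,fx=4.5,fy=4.5,interpolation=cv2.INTER_CUBIC)[:600,:,::-1])
g=cv2.cvtColor(im,cv2.COLOR_RGB2GRAY)
for r in range(212,276,8): print(r,g[r,424:452].tolist())
```

```text
[ 9.58409584e+00  2.18360396e+01 -5.17667633e+00 -2.19059615e-02
 -6.31680950e+01 -1.15266661e+02]
212 [155, 153, 154, 163, 155, 95, 115, 142, 153, 161, 163, 169, 190, 184, 109, 105, 114, 164, 186, 196, 165, 131, 160, 158, 159, 160, 160, 159]
220 [158, 154, 156, 157, 158, 158, 134, 137, 140, 141, 139, 157, 158, 158, 91, 91, 145, 177, 202, 179, 152, 133, 161, 163, 166, 165, 161, 158]
228 [156, 158, 162, 160, 159, 133, 139, 137, 139, 138, 164, 157, 153, 94, 99, 111, 163, 185, 198, 166, 134, 164, 160, 158, 161, 162, 161, 161]
236 [163, 167, 160, 157, 159, 140, 143, 141, 141, 140, 163, 163, 161, 95, 92, 143, 177, 203, 179, 152, 139, 161, 168, 166, 164, 162, 162, 162]
244 [164, 164, 162, 162, 140, 141, 144, 142, 148, 171, 167, 162, 97, 98, 108, 163, 185, 199, 166, 133, 162, 167, 163, 163, 162, 162, 158, 159]
252 [159, 159, 161, 163, 138, 142, 140, 140, 146, 164, 166, 144, 95, 94, 143, 176, 203, 179, 154, 146, 165, 165, 169, 165, 166, 165, 161, 160]
260 [164, 163, 164, 137, 145, 146, 141, 145, 168, 165, 163, 98, 103, 109, 161, 185, 199, 167, 136, 164, 169, 167, 166, 167, 163, 157, 162, 168]
268 [161, 167, 156, 140, 145, 141, 142, 144, 170, 161, 96, 100, 93, 143, 177, 204, 181, 155, 144, 166, 165, 164, 164, 167, 165, 168, 164, 165]
```

View pics/t3.png

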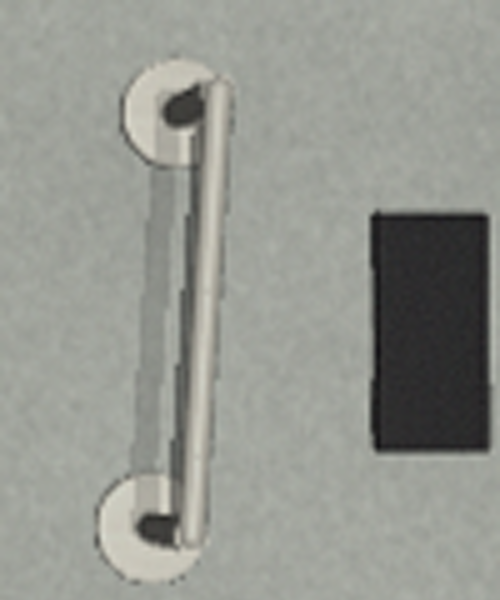

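Run:
```python
from h import *
P=[ray('top',r,c,.13) for r,c in [(212,443),(268,439.4),(196.4,443.6),(288,438.4)]]
for p in P: print(p.round(4), proj('scene',p).round(1))
print(np.degrees(np.arctan2(*(P[0]-P[1])[[1,0]])))
```

```text
[ 0.5989 -0.3917  0.13  ] [240.3 328.7]
[ 0.4355 -0.3843  0.13  ] [198.  283.7]
[ 0.6447 -0.3925  0.13  ] [253.5 341.9]
[ 0.3776 -0.3825  0.13  ] [183.9 269.1]
-2.5700200255568713
```

View pics/s3.png

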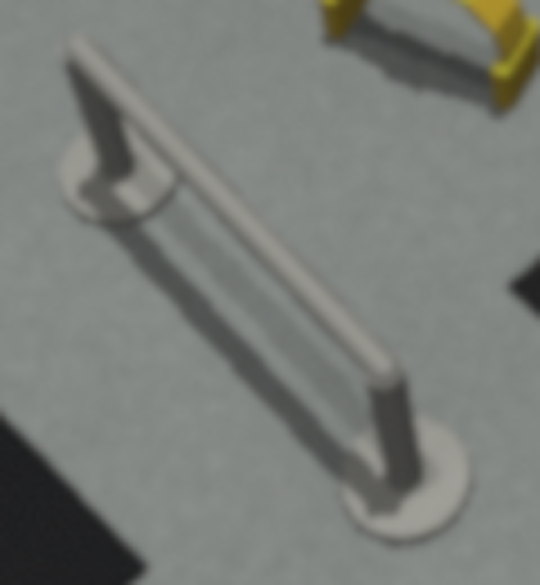

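send_rows --increments '[[[0,0,0.25,0.12],[-0.2,-0.25,0.25,0.24],[-0.4,-0.5,0.25,0.36],[-0.6,-0.8,0.25,0.48],[-0.75,-1,0.25,0.6],[-0.75,-1,0.25,0.6]]]'

```text
clock: 6.18
tool_pos: [0.5068, -0.2859, 0.2202]
orientation: [180.0, -0.1, -144.2]
force: [0.2, -0.0, -0.5]
opening: 0.0564
gripper_force: 29.9
```

send_rows --increments '[[[0,-0.1,0,0.12],[0,-0.2,0,0.24],[0,-0.3,0,0.36],[0,-0.35,0,0.48],[0,-0.4,0,0.6],[0,-0.4,0,0.6],[0,-0.4,0,0.6]]]'

```text
clock: 7.05
tool_pos: [0.5097, -0.3626, 0.2201]
orientation: [180.0, 0.0, -92.8]
force: [-0.2, 0.4, -1.1]
opening: 0.0557
gripper_force: 29.9
```

Run:
```python
from h import *
o=ctrl.get_obs(); print(o['tool_pos'],o['orientation'],o['joint_pos'],o['force'])
w=snap('wrist','w4.png')
for x in (.45,.51,.57): print(proj('wrist',(x,-.385-(x-.51)*.045,.13)).round())
```

```text
[ 0.50969926 -0.36260272  0.22009057] [ 1.79961178e+02  1.99180176e-02 -9.27963450e+01] [-1.75782090e+01  1.61947079e+01 -6.43288630e+00 -1.01306396e-02
 -6.74150253e+01  1.47857650e+01] [-0.1700917   0.39179565 -1.08384597]
[409. 210.]
[319. 210.]
[228. 210.]
```

View pics/w4.png

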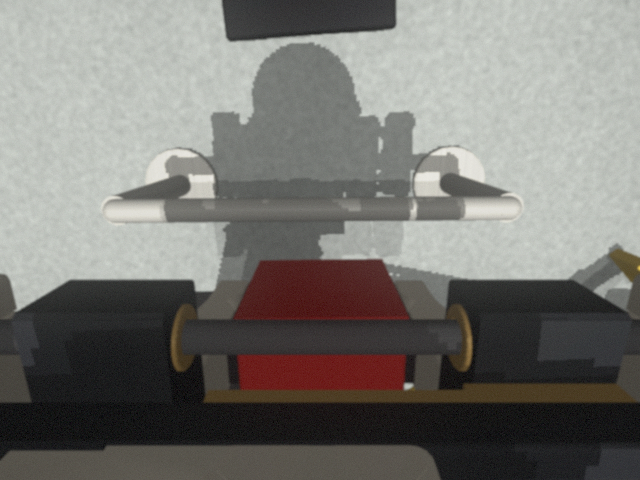

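send_rows --increments '[[[0,-0.047,-0.15,0],[0,-0.047,-0.34,0],[0,-0.047,-0.34,0],[0,-0.047,-0.36,0],[0,-0.025,-0.375,0],[0,-0.003,-0.3875,0],[0,0.015,-0.404,0],[0,0.034,-0.421,0],[0,0.048,-0.442,0],[0,0.061,-0.463,0],[0,0.061,-0.463,0]]]'

```text
clock: 8.48
tool_pos: [0.5093, -0.3507, 0.1274]
orientation: [180.0, 0.0, -92.5]
force: [0.1, 0.6, -1.7]
opening: 0.056
gripper_force: 29.9
```

```bash
cat > ang.py <<'E'
from h import *
import sys
o=ctrl.get_obs(); w=snap('wrist',sys.argv[1]); print(o['tool_pos'],o['orientation'][2],o['force'],o['opening'])
g=o['tool_pos']+np.array([0,0,.0188]); a=np.radians(o['orientation'][2]-180); f=np.array([np.cos(a),np.sin(a),0]); s=np.array([-f[1],f[0],0]); z=np.array([0,0,1])
for t in (0,30,45,60,75,90,100):
    c,n=np.cos(np.radians(t)),np.sin(np.radians(t)); ax=c*f-n*z; up=n*f+c*z
    print(t,[proj('wrist',g-ax*.018+up*h+s*v).round().tolist() for h in(-.028,.028) for v in (-.028,.028)])
E
python3 ang.py w5.png
```

```text
[ 0.5093485  -0.350676    0.12743522] -92.54108395748797 [ 0.14011156  0.56289692 -1.67525318] 0.0559596623081328
0 [[261.0, 255.0], [382.0, 256.0], [234.0, 311.0], [408.0, 311.0]]
30 [[255.0, 239.0], [387.0, 239.0], [234.0, 365.0], [409.0, 365.0]]
45 [[251.0, 238.0], [391.0, 238.0], [236.0, 387.0], [406.0, 387.0]]
60 [[247.0, 242.0], [395.0, 242.0], [239.0, 402.0], [403.0, 402.0]]
75 [[243.0, 253.0], [400.0, 253.0], [243.0, 409.0], [399.0, 409.0]]
90 [[239.0, 271.0], [404.0, 271.0], [247.0, 409.0], [395.0, 409.0]]
100 [[237.0, 286.0], [406.0, 286.0], [250.0, 405.0], [392.0, 405.0]]
```

View pics/w5.png

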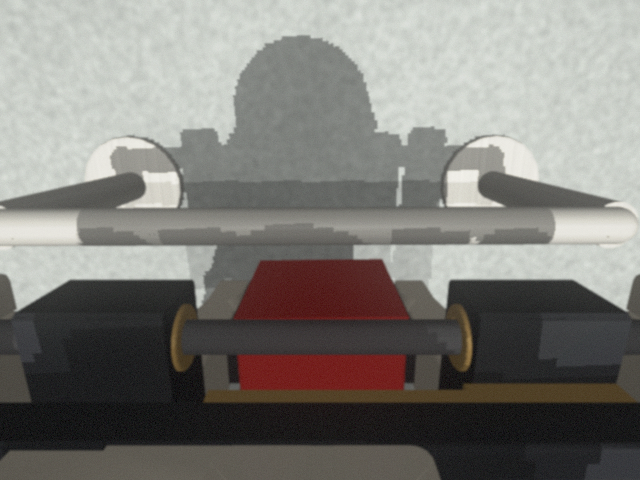

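send_rows --increments '[[[0,0.15,0,0],[0,0.25,0,0],[0,0.25,-0.2,0],[0,0.25,-0.4,0],[0,0.25,-0.53,0],[0,0.25,-0.575,0],[0,0.25,-0.575,0]]]'

```text
clock: 9.4
tool_pos: [0.5098, -0.3009, 0.0131]
orientation: [180.0, -0.0, -92.5]
force: [-0.5, -0.6, 0.0]
opening: 0.0555
gripper_force: 29.9
```

send_rows --increments '[[[0,0,0,0],[0,0,0,0],[0,0,0,0],[0,0,0,0],[0,0.03,0,0],[0,0.0625,0,0],[0,0.0625,0,0]]]' --jaw 0.85

```text
clock: 10.28
tool_pos: [0.5096, -0.2878, 0.013]
orientation: [180.0, 0.0, -92.5]
force: [0.4, 0.7, 0.1]
opening: 0.0743
gripper_force: 0.0
```

send_rows --increments '[[[0,0,0,0],[0,0,0,0],[0,0,0,0],[0,0,0,0],[0,0,0,0],[0,0,0.3,0],[0,0,0.6,0],[0,0,0.9,0],[0,0,0.9,0]]]' --jaw 0.5

```text
clock: 11.4
tool_pos: [0.5122, -0.2894, 0.1986]
orientation: [-179.5, -0.1, -92.5]
force: [0.3, 0.5, -1.4]
opening: 0.056
gripper_force: 30.0
```

```bash
sed -i 's/for t in (0,30,45,60,75,90,100)/d=float(sys.argv[2])\nfor t in (0,30,45,60,75,90,100)/; s/ax\*.018/ax*d/' ang.py; python3 ang.py w6.png .028|head -3
python3 - <<'E'
import cv2,numpy as np
w=cv2.imread('pics/w6.png'); print([ (r,w[r,320].tolist()) for r in range(210,330,6)])
E
```

```text
[ 0.51219286 -0.28940346  0.19855734] -92.52002897526944 [ 0.26045435  0.53192171 -1.42903489] 0.056009993469043146
0 [[254.0, 235.0], [380.0, 235.0], [223.0, 284.0], [406.0, 284.0]]
30 [[245.0, 222.0], [387.0, 222.0], [218.0, 354.0], [410.0, 354.0]]
[(210, [93, 96, 94]), (216, [98, 101, 102]), (222, [97, 101, 100]), (228, [96, 100, 98]), (234, [32, 32, 86]), (240, [32, 32, 83]), (246, [31, 34, 86]), (252, [34, 38, 88]), (258, [26, 30, 85]), (264, [26, 30, 87]), (270, [27, 31, 86]), (276, [35, 37, 119]), (282, [26, 31, 114]), (288, [30, 35, 117]), (294, [28, 32, 118]), (300, [30, 34, 119]), (306, [28, 27, 116]), (312, [31, 33, 118]), (318, [32, 35, 108]), (324, [48, 49, 54])]
```

send_rows --increments '[[[0,-0.2,0,0],[0,-0.37,0,0],[0,-0.37,-0.1,0],[0,-0.37,-0.135,0],[0,-0.37,-0.135,0],[0,-0.37,-0.135,0]]]'

```text
clock: 12.2
tool_pos: [0.5099, -0.3622, 0.1663]
orientation: [-180.0, -0.0, -92.5]
force: [0.7, -0.4, -0.3]
opening: 0.0558
gripper_force: 30.0
```

send_rows --increments '[[[0,-0.006,-0.05,0],[0,-0.006,-0.09,0],[0,0.015,-0.112,0],[0,0.036,-0.13,0],[0,0.053,-0.15,0],[0,0.069,-0.174,0],[0,0.069,-0.174,0]]]'

```text
clock: 13.08
tool_pos: [0.5108, -0.3498, 0.1334]
orientation: [-179.8, -0.2, -92.5]
force: [-1.4, -0.8, 10.6]
opening: 0.056
gripper_force: 30.0
```

```bash
cat > edges.py <<'E'
import cv2,numpy as np,sys
w=cv2.imread('pics/'+sys.argv[1]); 
m=(w[...,2]>70)&(w[...,1]<60)&(w[...,0]<60); r=np.nonzero(m[:,320])[0]; print('rows red',r.min(),r.max())
for q in (r.min()+2,310,380,390,398): print(q,np.nonzero(m[q])[0][[0,-1]] if m[q].any() else None, w[q,320])
E
python3 ang.py w7.png .028; python3 edges.py w7.png
```

```text
[ 0.51083464 -0.34975023  0.13339174] -92.4788883629681 [-1.39901761 -0.8141473  10.62376781] 0.05600863094348975
0 [[259.0, 234.0], [382.0, 235.0], [231.0, 281.0], [409.0, 282.0]]
30 [[251.0, 221.0], [390.0, 222.0], [227.0, 349.0], [413.0, 350.0]]
45 [[246.0, 224.0], [395.0, 225.0], [228.0, 381.0], [412.0, 382.0]]
60 [[241.0, 235.0], [400.0, 235.0], [231.0, 407.0], [409.0, 407.0]]
75 [[236.0, 254.0], [405.0, 255.0], [236.0, 422.0], [404.0, 423.0]]
90 [[231.0, 281.0], [409.0, 282.0], [241.0, 428.0], [399.0, 429.0]]
100 [[229.0, 303.0], [411.0, 303.0], [245.0, 428.0], [396.0, 428.0]]
rows red 214 401
216 [253 390] [ 45  44 123]
310 [229 413] [ 33  37 109]
380 [240 402] [ 29  33 112]
390 [230 462] [35 56 90]
398 [529 590] [39 65 83]
```

send_rows --increments '[[[0,0.01,-0.026,0],[0,0.02,-0.052,0],[0,0.023,-0.08,0],[0,0.0255,-0.107,0],[0,0.021,-0.135,0],[0,0.017,-0.1615,0],[0,0.006,-0.187,0],[0,-0.0055,-0.2115,0],[0,-0.0155,-0.226,0],[0,-0.0155,-0.226,0],[0,-0.0155,-0.226,0]]]'

```text
clock: 14.5
tool_pos: [0.5109, -0.3506, 0.0865]
orientation: [-179.9, 0.0, -92.5]
force: [2.3, 8.6, 4.7]
opening: 0.0554
gripper_force: 30.0
```

```bash
python3 ang.py w8.png .030; python3 edges.py w8.png
```

```text
[ 0.51091278 -0.35059946  0.08647968] -92.48967946960383 [2.2990774  8.62010832 4.65997342] 0.05543716184588999
0 [[259.0, 230.0], [383.0, 230.0], [231.0, 276.0], [410.0, 277.0]]
30 [[251.0, 218.0], [391.0, 218.0], [226.0, 347.0], [414.0, 347.0]]
45 [[245.0, 222.0], [396.0, 222.0], [227.0, 381.0], [413.0, 382.0]]
60 [[240.0, 234.0], [401.0, 234.0], [230.0, 408.0], [410.0, 409.0]]
75 [[234.0, 255.0], [407.0, 255.0], [235.0, 426.0], [406.0, 426.0]]
90 [[230.0, 285.0], [411.0, 285.0], [240.0, 433.0], [400.0, 434.0]]
100 [[227.0, 308.0], [413.0, 308.0], [244.0, 433.0], [397.0, 433.0]]
rows red 283 401
285 [232 412] [39 41 80]
310 [193 453] [ 30  34 120]
380 [226 416] [ 29  30 119]
390 [225 619] [30 51 91]
398 [205 612] [41 65 84]
```

View pics/w8.png

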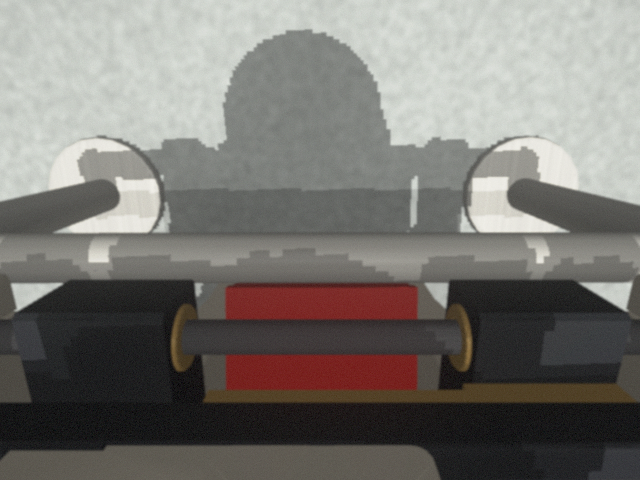

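send_rows --increments '[[[0,0.1,0,0],[0,0.3,0.1,0],[0,0.5,0.4,0],[0,0.6,0.8,0],[0,0.6,0.9,0],[0,0.6,0.9,0]]]'

```text
clock: 15.3
tool_pos: [0.5113, -0.2309, 0.2702]
orientation: [-179.6, -0.1, -92.5]
force: [0.6, -0.0, -1.8]
opening: 0.0559
gripper_force: 30.0
```

```bash
python3 ang.py w9.png .032; python3 edges.py w9.png
```

```text
[ 0.51125182 -0.23088939  0.27023364] -92.45623639077931 [ 0.55887202 -0.00258158 -1.83555633] 0.0558624425536048
0 [[255.0, 227.0], [381.0, 227.0], [224.0, 273.0], [408.0, 273.0]]
30 [[245.0, 216.0], [390.0, 216.0], [218.0, 348.0], [413.0, 349.0]]
45 [[239.0, 220.0], [395.0, 221.0], [218.0, 386.0], [412.0, 386.0]]
60 [[233.0, 234.0], [400.0, 235.0], [222.0, 416.0], [409.0, 416.0]]
75 [[226.0, 258.0], [406.0, 258.0], [227.0, 435.0], [405.0, 436.0]]
90 [[221.0, 291.0], [410.0, 291.0], [233.0, 444.0], [399.0, 444.0]]
100 [[219.0, 316.0], [412.0, 316.0], [238.0, 443.0], [396.0, 444.0]]
rows red 263 401
265 [265 376] [29 35 77]
310 [185 451] [ 38  40 127]
380 [226 416] [ 34  34 120]
390 [227 601] [ 40  59 100]
398 [444 580] [41 67 83]
```

Run:
```python
from h import *
w=cv2.imread('pics/w9.png'); print([(r,int(w[r,320,2])) for r in range(256,312,3)])
o=ctrl.get_obs(); g=o['tool_pos']+np.array([0,0,.0188]); a=np.radians(o['orientation'][2]-180); f=np.array([np.cos(a),np.sin(a),0]); z=np.array([0,0,1])
for d in (.028,.031,.034):
  for t in (80,85,90,95,100):
    c,n=np.cos(np.radians(t)),np.sin(np.radians(t)); ax=c*f-n*z; up=n*f+c*z
    print(d,t,[round(proj('wrist',g+ax*k-up*.028)[1],1) for k in (-d,.08-d)])
```

```text
[(256, 100), (259, 103), (262, 96), (265, 77), (268, 80), (271, 77), (274, 83), (277, 74), (280, 81), (283, 79), (286, 91), (289, 125), (292, 130), (295, 129), (298, 122), (301, 125), (304, 128), (307, 128), (310, 127)]
0.028 80 [np.float64(263.1), np.float64(237.4)]
0.028 85 [np.float64(272.2), np.float64(229.6)]
0.028 90 [np.float64(282.1), np.float64(222.0)]
0.028 95 [np.float64(292.7), np.float64(214.7)]
0.028 100 [np.float64(303.8), np.float64(207.8)]
0.031 80 [np.float64(264.7), np.float64(238.0)]
0.031 85 [np.float64(274.9), np.float64(230.6)]
0.031 90 [np.float64(285.9), np.float64(223.4)]
0.031 95 [np.float64(297.6), np.float64(216.5)]
0.031 100 [np.float64(309.7), np.float64(210.0)]
0.034 80 [np.float64(266.4), np.float64(238.6)]
0.034 85 [np.float64(277.8), np.float64(231.6)]
0.034 90 [np.float64(289.9), np.float64(224.8)]
0.034 95 [np.float64(302.7), np.float64(218.4)]
0.034 100 [np.float64(316.0), np.float64(212.4)]
```

Run:
```python
from h import *
w=cv2.imread('pics/w9.png').astype(int)
for r in range(200,300,6):
    m=w[r,:,2]-w[r,:,1]>25; m[:190]=0;m[450:]=0; q=np.nonzero(m)[0]; print(r,(q[0],q[-1]) if len(q) else None,w[r,320])
s=snap('scene'); p=proj('scene',ctrl.get_obs()['tool_pos']); print(p)
x,y=p.astype(int); c=cv2.resize(s[y-60:y+80,x-80:x+80],None,fx=2.5,fy=2.5,interpolation=cv2.INTER_CUBIC)
c=np.vstack([c,cv2.resize(w[170:420,120:520].astype(np.uint8)[:,:,::-1],(400,250))]); cv2.imwrite('pics/m10.png',c[:600,:,::-1])
```

```text
200 None [104 106 104]
206 (np.int64(431), np.int64(431)) [100 103  99]
212 (np.int64(437), np.int64(438)) [104 108 106]
218 (np.int64(430), np.int64(431)) [ 96 103 102]
224 (np.int64(442), np.int64(443)) [102 106 105]
230 (np.int64(408), np.int64(444)) [ 95 100 100]
236 (np.int64(328), np.int64(445)) [91 95 96]
242 (np.int64(408), np.int64(440)) [100 102  99]
248 (np.int64(356), np.int64(412)) [95 98 98]
254 (np.int64(356), np.int64(413)) [ 98 104 103]
260 (np.int64(358), np.int64(415)) [ 98 104 103]
266 (np.int64(264), np.int64(417)) [29 32 74]
272 (np.int64(252), np.int64(413)) [26 27 74]
278 (np.int64(243), np.int64(399)) [28 32 79]
284 (np.int64(234), np.int64(409)) [28 34 82]
290 (np.int64(225), np.int64(417)) [ 44  46 130]
296 (np.int64(225), np.int64(417)) [ 36  41 127]
[262.17953627 228.95583577]
```

View pics/m10.png

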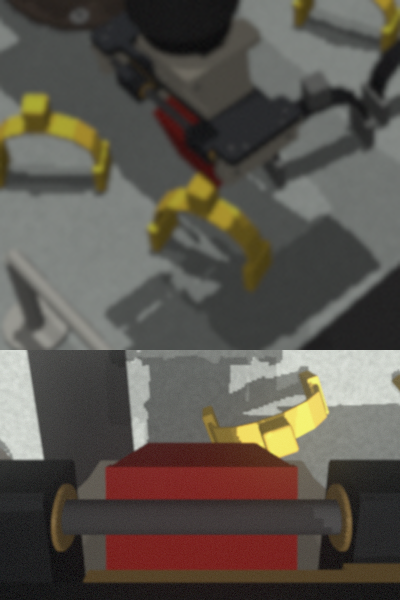

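send_rows --increments '[[[0,-0.2,-0.1,0],[0,-0.345,-0.4,0],[0,-0.345,-0.7,0],[0,-0.345,-0.9,0],[0,-0.345,-0.9,0]]]'

```text
clock: 16.02
tool_pos: [0.5056, -0.2998, 0.0811]
orientation: [179.4, 0.1, -92.6]
force: [-0.0, 0.7, -0.6]
opening: 0.0558
gripper_force: 30.0
```

send_rows --increments '[[[0,0,-0.1,0],[0,0,-0.2,0],[0,0,-0.26,0],[0,0,-0.27,0],[0,0,-0.27,0]]]'

```text
clock: 16.65
tool_pos: [0.5101, -0.3009, 0.0328]
orientation: [-179.9, -0.0, -92.5]
force: [-0.1, 0.2, -1.0]
opening: 0.0558
gripper_force: 30.0
```

send_rows --increments '[[[0,0,-0.01,0],[0,0,-0.015,0],[0,0,-0.015,0]]]'

```text
clock: 17.02
tool_pos: [0.5096, -0.3007, 0.0291]
orientation: [-180.0, -0.0, -92.6]
force: [-0.9, -0.1, -2.3]
opening: 0.056
gripper_force: 30.0
```

send_rows --increments '[[[0,0,-0.01,0],[0,0,-0.015,0],[0,0,-0.015,0]]]'

```text
clock: 17.4
tool_pos: [0.5095, -0.3007, 0.0258]
orientation: [180.0, 0.0, -92.5]
force: [-0.6, 0.3, -1.0]
opening: 0.0553
gripper_force: 30.0
```

send_rows --increments '[[[0,0,-0.01,0],[0,0,-0.02,0],[0,0,-0.02,0]]]'

```text
clock: 17.77
tool_pos: [0.5096, -0.3007, 0.0219]
orientation: [180.0, -0.0, -92.5]
force: [0.4, 0.1, -0.3]
opening: 0.0557
gripper_force: 30.0
```

send_rows --increments '[[[0,0,0,0],[0,0,0,0],[0,0,0,0],[0,0,0,0],[0,0,0,0],[0,0,0.2,0],[0,0,0.5,0],[0,0,0.8,0],[0,0,1,0],[0,0,1,0],[0,0,1,0]]]' --jaw 0.95

```text
clock: 19.15
tool_pos: [0.5091, -0.3004, 0.2214]
orientation: [180.0, 0.0, -92.6]
force: [-0.7, -0.1, -0.7]
opening: 0.0829
gripper_force: 0.0
```

Run:
```python
from h import *
o=ctrl.get_obs(); print(o['tool_pos'],o['orientation'])
w=snap('wrist','w11.png').astype(int); s=snap('scene'); t=snap('top')
m=((w[...,0]-w[...,1]>25)&(w[...,0]-w[...,2]>25)).astype(np.uint8); n,l,st,_=cv2.connectedComponentsWithStats(m)
for q in st[1:]:
    if q[4]>800: print('wrist red',q)
x,y=[int(v) for v in proj('scene',(.51,-.30,.04))]
hs=cv2.cvtColor(t,cv2.COLOR_RGB2HSV); m=(((hs[...,0]<8)|(hs[...,0]>172))&(hs[...,1]>130)&(hs[...,2]>40)).astype(np.uint8); m[:140]=0;m[320:]=0;m[:,:250]=0;m[:,480:]=0
for c in cv2.findContours(m,0,1)[0]:
    if cv2.contourArea(c)>60: b=cv2.boxPoints(cv2.minAreaRect(c)); print(cv2.contourArea(c),[ray('top',v,u,.08)[:2].round(3).tolist() for u,v in b])
c=np.vstack([cv2.resize(s[y-60:y+60,x-80:x+80],None,fx=2.5,fy=2.5,interpolation=cv2.INTER_CUBIC),cv2.resize(w.astype(np.uint8),(400,300))]); cv2.imwrite('pics/m11.png',c[:,:,::-1])
```

```text
[ 0.50912999 -0.30044308  0.2213655 ] [ 1.79973078e+02  3.37630671e-02 -9.25613773e+01]
wrist red [ 286  196   70   82 5463]
103.0 [[0.482, -0.245], [0.504, -0.248], [0.497, -0.302], [0.475, -0.299]]
471.5 [[0.732, 0.101], [0.734, 0.044], [0.649, 0.041], [0.647, 0.099]]
```

View pics/m11.png

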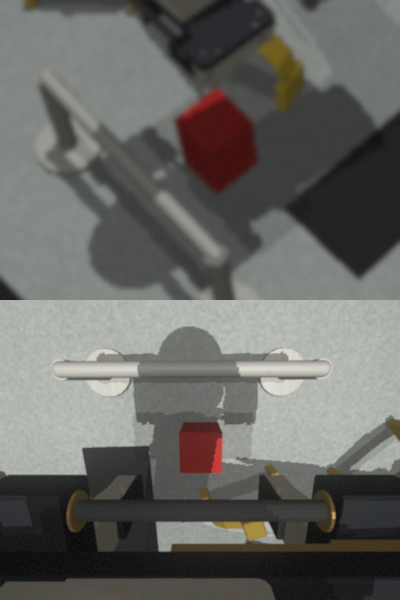

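Run:
```python
from h import *
w=cv2.imread('pics/w11.png').astype(int)
m=w[...,2]-w[...,1]>25
for r in range(194,282,4):
    q=np.nonzero(m[r,270:370])[0]+270; print(r,q[[0,-1]] if len(q) else None, w[r,318,2],w[r,318,1])
for r,c in [(211,287),(211,355),(278,287),(278,355)]: print(r,c,ray('wrist',r,c,.08).round(4))
```

```text
194 None 86 82
198 [293 348] 73 33
202 [291 349] 76 34
206 [290 351] 78 37
210 [288 353] 81 37
214 [286 355] 103 36
218 [286 355] 102 35
222 [287 355] 107 43
226 [286 355] 101 30
230 [287 355] 102 32
234 [287 355] 104 37
238 [287 355] 103 38
242 [287 355] 106 37
246 [287 355] 101 32
250 [287 355] 102 34
254 [287 355] 105 37
258 [287 355] 104 37
262 [287 355] 101 34
266 [287 355] 104 38
270 [288 355] 103 36
274 [288 355] 104 32
278 None 87 82
211 287 [ 0.5351 -0.3126  0.08  ]
211 355 [ 0.4809 -0.3102  0.08  ]
278 287 [ 0.539  -0.2553  0.08  ]
278 355 [ 0.482  -0.2528  0.08  ]
```

send_rows --increments '[[[0,0.088,-0.2,0],[0,0.088,-0.5,0],[0,0.088,-0.75,0],[0,0.088,-0.9,0],[0,0.088,-0.9,0],[0,0.088,-0.9,0]]]'

```text
clock: 20.05
tool_pos: [0.5102, -0.2834, 0.0427]
orientation: [-180.0, -0.0, -92.5]
force: [-0.3, 0.8, 1.2]
opening: 0.0829
gripper_force: 0.0
```

send_rows --increments '[[[0,0,0,0],[0,0,0,0],[0,0,0,0],[0,0,0,0],[0,0,0,0],[0,0,0.3,0],[0,0,0.6,0],[0,0,0.9,0],[0,0,1,0],[0,0,1,0]]]' --jaw 0.5

```text
clock: 21.3
tool_pos: [0.5102, -0.2832, 0.2434]
orientation: [-179.8, -0.0, -92.6]
force: [-0.7, -0.1, -2.1]
opening: 0.0558
gripper_force: 30.0
```

Run:
```python
from h import *
o=ctrl.get_obs(); print(o['tool_pos'],o['orientation'],o['opening'],o['force'])
for r,c in [(193.3,420.9),(218.8,408.7),(173.5,429.9)]: print('scene foot',ray('scene',r,c,.02).round(4))
t=snap('top'); g=cv2.cvtColor(t,cv2.COLOR_RGB2GRAY)
for x,y in [(180,224),(211,214),(243,205)]:
    p=g[y-8:y+9,x-8:x+9].astype(float); m=p>205; yy,xx=np.nonzero(m); print(len(yy),xx.mean()+x-8,yy.mean()+y-8,ray('top',yy.mean()+y-8,xx.mean()+x-8,.075).round(4))
s=snap('scene')
for d in ctrl.spot_point('peg0','scene'): print(np.round(d['pixel'],1),ray('scene',*d['pixel'],.02).round(4))
```

```text
[ 0.5101861  -0.28319393  0.24344145] [-1.79816580e+02 -1.70510481e-02 -9.25519699e+01] 0.05578882535902009 [-0.6900224  -0.12879507 -2.10782171]
scene foot [0.5837 0.305  0.02  ]
scene foot [0.6197 0.2028 0.02  ]
scene foot [0.5528 0.3889 0.02  ]
2 179.5 223.5 [0.5467 0.3909 0.075 ]
2 209.0 213.5 [0.5796 0.3027 0.075 ]
2 241.0 203.5 [0.6127 0.2069 0.075 ]
[172.4 430.9] [0.5521 0.3948 0.02  ]
[220.1 409.6] [0.6246 0.2008 0.02  ]
[194.  420.9] [0.5855 0.3027 0.02  ]
```

send_rows --increments '[[[0.1,0.3,0,0.06],[0.2,0.6,0,0.12],[0.3,0.9,0,0.18],[0.35,1,0,0.244],[0.35,1,0,0.244]]]'

```text
clock: 22.08
tool_pos: [0.5795, -0.0813, 0.2398]
orientation: [179.8, 0.0, -71.4]
force: [0.8, -0.2, -0.8]
opening: 0.0561
gripper_force: 30.0
```

send_rows --increments '[[[0.05,0.3,0,0],[0.1,0.6,0,0],[0.165,1,0,0],[0.165,1.0,0,0]]]'

```text
clock: 22.58
tool_pos: [0.6123, 0.1189, 0.2401]
orientation: [179.9, -0.0, -71.5]
force: [-0.5, -2.1, -1.0]
opening: 0.0556
gripper_force: 30.0
```

send_rows --increments '[[[0,0.2,0,0],[0,0.4,0,0],[0,0.43,0,0],[0,0.43,-0.1,0],[0,0.43,-0.1,0],[0,0.43,-0.1,0]]]'

```text
clock: 23.32
tool_pos: [0.6129, 0.2018, 0.2222]
orientation: [180.0, -0.0, -71.6]
force: [0.5, -0.2, -1.3]
opening: 0.0559
gripper_force: 30.0
```

Run:
```python
from h import *
o=ctrl.get_obs(); print(o['tool_pos'],o['orientation'],o['joint_pos'])
w=snap('wrist'); t=snap('top')
for n,p in [('peg2t',(.613,.203,.075)),('peg1t',(.581,.301,.075)),('peg0t',(.549,.392,.075)),('peg1f',(.581,.301,.02))]: print(n,proj('wrist',p).round(),proj('top',p).round())
c=np.vstack([cv2.resize(w,(480,360)),cv2.resize(t[140:260,140:300],(480,240),interpolation=cv2.INTER_CUBIC)[:240]]);cv2.imwrite('pics/m12.png',c[:600,:,::-1])
```

```text
[0.61287212 0.20181094 0.22224833] [ 1.79989888e+02 -2.67087133e-02 -7.16479294e+01] [ 3.55324947e+01  1.79290612e+01 -3.71200666e+00  2.42357021e-02
 -6.83764837e+01 -1.71893608e+01]
peg2t [321. 223.] [242. 203.]
peg1t [320. 334.] [210. 213.]
peg0t [322. 423.] [179. 223.]
peg1f [320. 307.] [213. 215.]
```

View pics/m12.png

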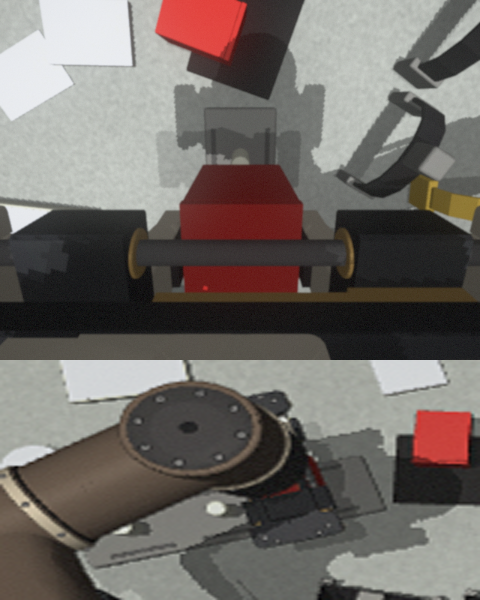

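Run:
```python
from h import *
w=snap('wrist').astype(int)
print([(r,int(w[r,345].mean())) for r in range(134,156)])
print([(r,int(w[r,320].mean())) for r in range(186,224,2)])
for r in (142,144,146):
    e=ray('wrist',r,320,.02); print(e.round(4),(e+.06*np.array([-.318,.948,0])).round(4))
```

```text
[(134, 112), (135, 107), (136, 109), (137, 109), (138, 109), (139, 113), (140, 112), (141, 107), (142, 90), (143, 84), (144, 80), (145, 86), (146, 96), (147, 92), (148, 94), (149, 91), (150, 97), (151, 94), (152, 96), (153, 96), (154, 96), (155, 95)]
[(186, 77), (188, 76), (190, 71), (192, 74), (194, 74), (196, 81), (198, 93), (200, 94), (202, 96), (204, 89), (206, 98), (208, 118), (210, 138), (212, 139), (214, 133), (216, 133), (218, 124), (220, 62), (222, 47)]
[0.6338 0.1437 0.02  ] [0.6147 0.2006 0.02  ]
[0.6332 0.1454 0.02  ] [0.6141 0.2022 0.02  ]
[0.6327 0.1471 0.02  ] [0.6136 0.2039 0.02  ]
```

send_rows --increments '[[[0.005,0.005,-0.15,0],[0.005,0.005,-0.35,0],[0.005,0.005,-0.5,0],[0.005,0.005,-0.6,0],[0.005,0.005,-0.7,0],[0.005,0.005,-0.77,0],[0.005,0.005,-0.77,0]]]'

```text
clock: 24.35
tool_pos: [0.6132, 0.2035, 0.0673]
orientation: [179.9, -0.0, -71.6]
force: [-1.0, 0.3, -0.1]
opening: 0.0558
gripper_force: 30.0
```

send_rows --increments '[[[0,0,-0.015,0],[0,0,-0.03,0],[0,0,-0.03,0]]]'

```text
clock: 24.72
tool_pos: [0.614, 0.2041, 0.0626]
orientation: [-179.9, 0.0, -71.6]
force: [0.1, 0.4, 0.9]
opening: 0.056
gripper_force: 30.0
```

send_rows --increments '[[[0,0,0,0],[0,0,0,0],[0,0,0,0],[0,0,0,0],[0,0,0,0],[0,0,0.2,0],[0,0,0.5,0],[0,0,0.8,0],[0,0,1,0],[0,0,1,0]]]' --jaw 0.9

```text
clock: 25.98
tool_pos: [0.6152, 0.2046, 0.2665]
orientation: [-179.6, 0.1, -71.6]
force: [-0.1, 0.5, -0.3]
opening: 0.079
gripper_force: 0.0
```

```bash
cat > cups.py <<'E'
from h import *
t=snap('top'); hs=cv2.cvtColor(t,cv2.COLOR_RGB2HSV); m=(((hs[...,0]<8)|(hs[...,0]>172))&(hs[...,1]>130)&(hs[...,2]>60)).astype(np.uint8); m[:120]=0;m[320:]=0;m[:,:150]=0;m[:,480:]=0
for c in cv2.findContours(m,0,1)[0]:
    if cv2.contourArea(c)>60:
        b=cv2.boxPoints(cv2.minAreaRect(c))
        for z in (.056,.1):
            P=np.array([ray('top',v,u,z)[:2] for u,v in b]); print(z,P.round(3).tolist(),P.mean(0).round(4),[round(np.linalg.norm(P[i]-P[i-1]),3) for i in (1,2)])
E
python3 cups.py
python3 - <<'E'
from h import *
w=snap('wrist','w13.png').astype(int); print(ctrl.get_obs()['tool_pos'])
m=((w[...,0]-w[...,1]>30)&(w[...,0]-w[...,2]>30)).astype(np.uint8); n,l,st,_=cv2.connectedComponentsWithStats(m)
for q in st[1:]:
    if q[4]>500: print(q)
for p in [(.0,0,.1)]:
  for dx in (-.028,.028):
    for dy in (-.028,.028):
      u=np.array([.948,.318,0]);v=np.array([-.318,.948,0]); print([proj('wrist',np.array([.614,.204,z])+u*dx+v*dy).round().tolist() for z in (.1,.02)])
print(*[(r,w[r,320].tolist()) for r in range(170,330,8)])
E
```

```text
0.056 [[0.643, 0.213], [0.652, 0.192], [0.592, 0.168], [0.584, 0.188]] [0.6179 0.1903] [np.float64(0.022), np.float64(0.064)]
0.1 [[0.638, 0.206], [0.646, 0.186], [0.589, 0.162], [0.58, 0.182]] [0.6133 0.1844] [np.float64(0.022), np.float64(0.062)]
0.056 [[0.656, 0.102], [0.737, 0.1], [0.735, 0.041], [0.654, 0.043]] [0.6956 0.0715] [np.float64(0.081), np.float64(0.059)]
0.1 [[0.651, 0.098], [0.729, 0.096], [0.727, 0.039], [0.649, 0.041]] [0.689  0.0687] [np.float64(0.079), np.float64(0.057)]
[0.61336077 0.20393136 0.26204359]
[ 224    0  109   89 6959]
[ 289  176   67   74 4745]
[[354.0, 186.0], [347.0, 174.0]]
[[352.0, 249.0], [346.0, 227.0]]
[[287.0, 186.0], [294.0, 174.0]]
[[289.0, 249.0], [295.0, 227.0]]
(170, [92, 90, 87]) (178, [74, 31, 28]) (186, [96, 29, 31]) (194, [109, 43, 40]) (202, [103, 39, 35]) (210, [108, 40, 40]) (218, [116, 40, 39]) (226, [184, 60, 55]) (234, [202, 68, 62]) (242, [200, 65, 61]) (250, [137, 127, 124]) (258, [132, 131, 124]) (266, [130, 126, 123]) (274, [74, 71, 71]) (282, [96, 94, 88]) (290, [97, 94, 87]) (298, [209, 212, 198]) (306, [226, 228, 221]) (314, [194, 196, 184]) (322, [50, 50, 49])
```

send_rows --increments '[[[0.1,-0.2,0,-0.12],[0.2,-0.4,0,-0.24],[0.358,-0.66,0,-0.36],[0.358,-0.66,0,-0.48],[0.358,-0.66,0,-0.6],[0.358,-0.66,0,-0.72],[0.358,-0.66,0,-0.72]]]' --jaw 1

```text
clock: 26.95
tool_pos: [0.6846, 0.0716, 0.2601]
orientation: [179.9, -0.1, -133.4]
force: [0.2, 0.9, -0.1]
opening: 0.0881
gripper_force: 0.0
```

send_rows --increments '[[[0,0,0,-0.12],[0,0,0,-0.24],[0,0,0,-0.36],[0,0,0,-0.48],[0,0,-0.1,-0.557],[0,0,-0.1,-0.557],[0,0,-0.1,-0.557]]]'

```text
clock: 27.82
tool_pos: [0.6853, 0.0718, 0.242]
orientation: [-180.0, -0.0, 178.9]
force: [-0.2, 1.1, 0.7]
opening: 0.0879
gripper_force: 0.0
```

Run:
```python
from h import *
o=ctrl.get_obs();print(o['clock'],o['tool_pos'],o['orientation'][2])
w=snap('wrist').astype(int)
m=((w[...,0]-w[...,1]>30)&(w[...,0]-w[...,2]>30)).astype(np.uint8); n,l,st,_=cv2.connectedComponentsWithStats(m)
for i,q in enumerate(st):
    if i and q[4]>500:
        print(q); r=q[1]+2; c=np.nonzero(l[r]==i)[0]
        for cc in (c[0],c[-1]): print(r,cc,ray('wrist',r,cc,0).round(4))
```

```text
27.825 [0.68526445 0.07181984 0.24203615] 178.9412088944615
[ 425   80  113   96 7507]
82 513 [0.5709 0.2618 0.    ]
82 524 [0.5711 0.2726 0.    ]
[ 291  177   64   93 5530]
179 295 [0.6616 0.0451 0.    ]
179 350 [0.6626 0.1026 0.    ]
```

send_rows --increments '[[[0.02,0.005,-0.2,0],[0.02,0.005,-0.5,0],[0.02,0.005,-0.8,0],[0.02,0.005,-0.95,0],[0.02,0.005,-0.95,0]]]'

```text
clock: 28.5
tool_pos: [0.6879, 0.0724, 0.0497]
orientation: [-179.9, -0.2, 178.8]
force: [-0.8, 0.3, -0.4]
opening: 0.0877
gripper_force: 0.0
```

send_rows --increments '[[[0,0,-0.1,0],[0,0,-0.205,0],[0,0,-0.205,0]]]'

```text
clock: 28.88
tool_pos: [0.6889, 0.0728, 0.0106]
orientation: [-180.0, -0.1, 178.7]
force: [-0.8, -1.2, 0.6]
opening: 0.0876
gripper_force: 0.0
```

send_rows --increments '[[[0,0,0,0],[0,0,0,0],[0,0,0,0],[0,0,0,0],[0,0,0,0],[0,0,0.2,0],[0,0,0.5,0],[0,0,0.8,0],[0,0,1,0],[0,0,1,0]]]' --jaw 0.5

```text
clock: 30.12
tool_pos: [0.6909, 0.0732, 0.2154]
orientation: [179.9, 0.4, 178.7]
force: [0.3, -0.5, -2.5]
opening: 0.0555
gripper_force: 30.0
```

send_rows --increments '[[[-0.2,-0.3,0,0.12],[-0.45,-0.6,0,0.24],[-0.7,-0.9,0,0.36],[-0.895,-1,0,0.48],[-0.895,-1,0,0.52],[-0.895,-1,0,0.52]]]'

```text
clock: 30.88
tool_pos: [0.5085, -0.128, 0.2103]
orientation: [179.9, -0.0, -136.7]
force: [0.7, 0.0, -1.1]
opening: 0.0561
gripper_force: 30.0
```

send_rows --increments '[[[0,-0.3,0,0.12],[0,-0.6,0,0.24],[0,-0.9,0,0.36],[0,-1,0,0.48],[0,-1,0,0.513],[0,-1,0,0.513]]]'

```text
clock: 31.62
tool_pos: [0.5105, -0.3271, 0.2095]
orientation: [179.9, 0.0, -92.7]
force: [-0.3, 0.0, -0.9]
opening: 0.0563
gripper_force: 30.0
```

send_rows --increments '[[[0,-0.177,0,0],[0,-0.177,-0.1,0],[0,-0.177,-0.2,0],[0,-0.177,-0.23,0],[0,-0.177,-0.23,0],[0,-0.177,-0.23,0]]]'

```text
clock: 32.38
tool_pos: [0.5109, -0.3625, 0.1659]
orientation: [-179.9, -0.0, -92.5]
force: [-0.1, -0.5, -0.5]
opening: 0.0559
gripper_force: 30.0
```

```bash
python3 ang.py w14.png .031|head -2
python3 - <<'E'
from h import *
w=cv2.imread('pics/w14.png').astype(int)
print([(r,w[r,320].tolist()) for r in range(150,320,5)]); 
for d in (.028,.031,.034): 
  g=ctrl.get_obs()['tool_pos']+[0,0,.0188]; f=np.array([np.cos(np.radians(87.4)),np.sin(np.radians(87.4)),0]); print(d,[proj('wrist',g-f*d+np.array([0,0,h]))[1].round(1) for h in (-.028,.028)])
print(proj('wrist',(.51,-.3855,.13)))
E
```

```text
[ 0.51091942 -0.36249708  0.16588735] -92.54019101405257 [-0.13027099 -0.54167216 -0.54265002] 0.05588764352001502
0 [[259.0, 228.0], [382.0, 228.0], [230.0, 273.0], [410.0, 273.0]]
[(150, [120, 124, 121]), (155, [121, 126, 122]), (160, [125, 130, 126]), (165, [128, 131, 129]), (170, [124, 127, 124]), (175, [127, 131, 128]), (180, [131, 133, 131]), (185, [120, 123, 121]), (190, [105, 110, 105]), (195, [102, 103, 101]), (200, [102, 105, 105]), (205, [97, 100, 98]), (210, [95, 99, 98]), (215, [89, 91, 92]), (220, [101, 104, 106]), (225, [107, 113, 114]), (230, [112, 117, 123]), (235, [27, 30, 84]), (240, [36, 38, 85]), (245, [29, 32, 87]), (250, [28, 32, 83]), (255, [29, 31, 87]), (260, [21, 18, 81]), (265, [26, 29, 85]), (270, [31, 30, 90]), (275, [29, 33, 90]), (280, [28, 29, 115]), (285, [32, 34, 119]), (290, [29, 32, 115]), (295, [37, 38, 118]), (300, [39, 37, 121]), (305, [33, 36, 120]), (310, [24, 27, 115]), (315, [34, 34, 120])]
0.028 [np.float64(234.4), np.float64(282.0)]
0.031 [np.float64(228.0), np.float64(273.1)]
0.034 [np.float64(221.6), np.float64(264.0)]
[320.59250646 230.08866734]
```

send_rows --increments '[[[0,-0.005,-0.05,0],[0,-0.005,-0.09,0],[0,0.016,-0.11,0],[0,0.038,-0.128,0],[0,0.054,-0.15,0],[0,0.07,-0.172,0],[0,0.08,-0.198,0],[0,0.09,-0.224,0],[0,0.093,-0.25,0],[0,0.096,-0.279,0],[0,0.092,-0.306,0],[0,0.0875,-0.3335,0]]]'

```text
clock: 33.92
tool_pos: [0.5122, -0.3452, 0.1003]
orientation: [-179.8, -0.1, -92.5]
force: [0.1, 6.5, 12.8]
opening: 0.0558
gripper_force: 30.0
```

send_rows --increments '[[[0,-0.011,-0.025,0],[0,-0.0225,-0.05,0],[0,-0.033,-0.065,0],[0,-0.044,-0.08,0],[0,-0.044,-0.08,0],[0,-0.044,-0.08,0]]]'

```text
clock: 34.67
tool_pos: [0.5115, -0.3529, 0.0828]
orientation: [-179.9, 0.0, -92.5]
force: [1.9, 8.1, 4.5]
opening: 0.0561
gripper_force: 30.0
```

send_rows --increments '[[[0,0.1,0,0],[0,0.25,0.1,0],[0,0.25,0.4,0],[0,0.25,0.6,0],[0,0.25,0.6,0],[0,0.25,0.6,0]]]'

```text
clock: 35.42
tool_pos: [0.5095, -0.3029, 0.2013]
orientation: [179.9, 0.0, -92.6]
force: [-1.7, 0.6, -1.7]
opening: 0.0555
gripper_force: 30.0
```

```bash
python3 ang.py w15.png .031|head -1
python3 - <<'E'
from h import *
w=cv2.imread('pics/w15.png').astype(int)
for r in range(200,310,6):
    q=np.nonzero(w[r,200:440,2]-w[r,200:440,1]>35)[0]+200; print(r,q[[0,-1]] if len(q) else None,w[r,320,2])
E
```

```text
[ 0.50945367 -0.30291502  0.20133817] -92.55677227526955 [-1.74271599  0.5716884  -1.71279635] 0.05552049020189517
200 None 96
206 None 94
212 None 96
218 None 95
224 None 96
230 None 97
236 None 96
242 None 94
248 None 93
254 None 95
260 None 94
266 None 92
272 None 74
278 [260 366] 70
284 [250 373] 70
290 [242 376] 73
296 [232 409] 68
302 [223 419] 119
308 [223 419] 118
```

send_rows --increments '[[[0,0,-0.2,0],[0,0,-0.5,0],[0,0,-0.75,0],[0,0,-0.83,0],[0,0,-0.87,0],[0,0,-0.9,0],[0,0,-0.9,0]]]'

```text
clock: 36.35
tool_pos: [0.5109, -0.304, 0.0232]
orientation: [-179.9, -0.0, -92.5]
force: [-1.0, -0.1, -0.6]
opening: 0.0559
gripper_force: 30.0
```

send_rows --increments '[[[0,0,0,0],[0,0,0,0],[0,0,0,0],[0,0,0,0],[0,0,0,0],[0,0,0.2,0],[0,0,0.5,0],[0,0,0.8,0],[0,0,1,0],[0,0,1,0],[0,0,1,0]]]' --jaw 0.95

```text
clock: 37.72
tool_pos: [0.5098, -0.3035, 0.2216]
orientation: [180.0, 0.0, -92.6]
force: [0.1, -0.6, 0.3]
opening: 0.0834
gripper_force: 0.0
```

Run:
```python
from h import *
print(ctrl.get_obs()['tool_pos'])
w=snap('wrist','w16.png').astype(int)[:,:,::-1]
for r in range(190,300,3):
    q=np.nonzero(w[r,230:400,2]-w[r,230:400,1]>25)[0]+230; print(r,q[[0,-1]] if len(q) else None,w[r,318,2],end='; ')
for r,c in [(211,287),(211,355),(278,287),(278,355)]: print(r,c,ray('wrist',r,c,.08).round(4))
```

```text
[ 0.50976716 -0.30351737  0.22164899]
190 None 87; 193 None 89; 196 None 88; 199 [293 345] 79; 202 [292 347] 76; 205 [291 348] 76; 208 [290 349] 75; 211 [288 350] 75; 214 [287 352] 77; 217 [285 353] 104; 220 [285 354] 105; 223 [285 354] 107; 226 [286 354] 103; 229 [286 354] 102; 232 [286 354] 105; 235 [286 354] 103; 238 [286 354] 105; 241 [286 354] 101; 244 [286 354] 106; 247 [286 354] 103; 250 [286 354] 105; 253 [286 354] 105; 256 [286 354] 105; 259 [287 354] 100; 262 [287 354] 102; 265 [287 354] 103; 268 [287 354] 103; 271 [287 354] 102; 274 [287 354] 104; 277 [287 354] 103; 280 [288 353] 93; 283 None 87; 286 None 87; 289 None 88; 292 None 86; 295 None 91; 298 None 88; 211 287 [ 0.5359 -0.3154  0.08  ]
211 355 [ 0.4815 -0.3131  0.08  ]
278 287 [ 0.5398 -0.258   0.08  ]
278 355 [ 0.4826 -0.2555  0.08  ]
```

send_rows --increments '[[[0,0.107,-0.2,0],[0,0.107,-0.5,0],[0,0.107,-0.75,0],[0,0.107,-0.895,0],[0,0.107,-0.895,0],[0,0.107,-0.895,0]]]'

```text
clock: 38.52
tool_pos: [0.5106, -0.2826, 0.0437]
orientation: [180.0, -0.0, -92.5]
force: [1.2, -0.3, 0.4]
opening: 0.083
gripper_force: 0.0
```

send_rows --increments '[[[0,0,0,0],[0,0,0,0],[0,0,0,0],[0,0,0,0],[0,0,0,0],[0,0,0.3,0],[0,0,0.6,0],[0,0,0.9,0],[0,0,1,0],[0,0,1,0]]]' --jaw 0.5

```text
clock: 39.78
tool_pos: [0.5108, -0.2825, 0.2447]
orientation: [-179.8, -0.0, -92.6]
force: [0.3, -0.4, -2.1]
opening: 0.0558
gripper_force: 30.0
```

send_rows --increments '[[[0.1,0.3,0,0.06],[0.2,0.6,0,0.12],[0.3,0.9,0,0.18],[0.355,1,0,0.244],[0.355,1,0,0.244]]]'

```text
clock: 40.4
tool_pos: [0.5809, -0.0806, 0.2407]
orientation: [179.8, 0.1, -71.4]
force: [-0.6, 0.3, -1.5]
opening: 0.0557
gripper_force: 30.0
```

send_rows --increments '[[[0,0.3,0,0],[0,0.6,0,0],[0,0.9,0,0],[0,1,0,0],[0,1,0,0]]]'

```text
clock: 41.02
tool_pos: [0.5806, 0.1179, 0.2418]
orientation: [179.9, -0.0, -71.6]
force: [-0.4, -0.7, -0.9]
opening: 0.0557
gripper_force: 30.0
```

send_rows --increments '[[[0,0.3,0,0],[0,0.6,0,0],[0,0.9,0,0],[0,0.9,-0.1,0],[0,0.9,-0.1,0],[0,0.9,-0.1,0]]]'

```text
clock: 41.78
tool_pos: [0.5818, 0.2959, 0.2236]
orientation: [180.0, -0.0, -71.7]
force: [-0.2, -0.8, -1.4]
opening: 0.0556
gripper_force: 30.0
```

Run:
```python
from h import *
print(ctrl.get_obs()['tool_pos'],ctrl.get_obs()['orientation'])
w=snap('wrist','w17.png').astype(int)
for n,p in [('peg1t',(.582,.298,.075)),('cupAedge',np.array((.614,.204,.1))+.028*np.array([-.318,.948,0]))]: print(n,proj('wrist',p).round())
print([(r,w[r,320].tolist()) for r in range(120,226,4)])
print([(c,int(w[212,c].mean())) for c in range(296,346,2)])
```

```text
[0.58176687 0.29591925 0.22363946] [ 1.79995872e+02 -2.94710718e-02 -7.16841178e+01]
peg1t [320. 224.]
cupAedge [319. 135.]
[(120, [149, 49, 44]), (124, [146, 48, 45]), (128, [151, 53, 50]), (132, [148, 49, 47]), (136, [128, 58, 57]), (140, [103, 98, 92]), (144, [102, 98, 94]), (148, [97, 92, 92]), (152, [99, 98, 94]), (156, [99, 95, 94]), (160, [95, 93, 92]), (164, [98, 94, 93]), (168, [99, 96, 95]), (172, [99, 96, 94]), (176, [88, 89, 87]), (180, [81, 78, 75]), (184, [75, 74, 70]), (188, [80, 78, 75]), (192, [79, 78, 73]), (196, [74, 77, 73]), (200, [93, 94, 85]), (204, [97, 96, 89]), (208, [104, 103, 96]), (212, [142, 143, 131]), (216, [132, 130, 118]), (220, [78, 32, 27]), (224, [80, 33, 31])]
[(296, 134), (298, 124), (300, 110), (302, 110), (304, 128), (306, 111), (308, 93), (310, 89), (312, 106), (314, 128), (316, 138), (318, 139), (320, 138), (322, 137), (324, 138), (326, 132), (328, 113), (330, 94), (332, 86), (334, 81), (336, 67), (338, 70), (340, 72), (342, 76), (344, 74)]
```

send_rows --increments '[[[0,0.01,-0.15,0],[0,0.01,-0.35,0],[0,0.01,-0.5,0],[0,0.01,-0.6,0],[0,0.01,-0.7,0],[0,0.01,-0.77,0],[0,0.01,-0.77,0]]]'

```text
clock: 42.7
tool_pos: [0.5811, 0.2988, 0.0688]
orientation: [179.9, -0.0, -71.6]
force: [0.1, 0.1, -0.4]
opening: 0.0558
gripper_force: 30.0
```

send_rows --increments '[[[0,0,-0.015,0],[0,0,-0.03,0],[0,0,-0.03,0]]]'

```text
clock: 43.08
tool_pos: [0.5816, 0.2999, 0.0639]
orientation: [-179.9, 0.0, -71.6]
force: [0.2, 0.5, 0.4]
opening: 0.0559
gripper_force: 30.0
```

send_rows --increments '[[[0,0,0,0],[0,0,0,0],[0,0,0,0],[0,0,0,0],[0,0,0,0],[0,0,0.2,0],[0,0,0.5,0],[0,0,0.8,0],[0,0,1,0],[0,0,1,0]]]' --jaw 0.9

```text
clock: 44.32
tool_pos: [0.5826, 0.3005, 0.2678]
orientation: [-179.6, 0.1, -71.6]
force: [0.5, 0.3, -1.0]
opening: 0.079
gripper_force: 0.0
```

Run:
```python
from h import *
w=snap('wrist','w18.png').astype(int); print(ctrl.get_obs()['tool_pos'])
m=((w[...,0]-w[...,1]>30)&(w[...,0]-w[...,2]>30)).astype(np.uint8); n,l,st,_=cv2.connectedComponentsWithStats(m)
for q in st[1:]:
    if q[4]>500: print(q)
u=np.array([.948,.318,0]);v=np.array([-.318,.948,0])
for c in [(.582,.298),(.614,.204)]:
  P=np.array([proj('wrist',np.array([*c,z])+u*i+v*j) for i in (-.028,.028) for j in (-.028,.028) for z in (.1,.02)]); print(P.min(0).round(),P.max(0).round())
t=snap('top','t18.png'); s=snap('scene')
for d in ctrl.trace('band0','top'): print('band',d['bbox'],round(d['conf'],2))
p=proj('top',(.435,.05,.12)).astype(int); print(p)
c=cv2.resize(t[235:300,230:350],None,fx=6,fy=6,interpolation=cv2.INTER_CUBIC); cv2.imwrite('pics/b18.png',c[:,:,::-1])
```

```text
[0.58162169 0.29997947 0.26511838]
[ 288   55   73   76 5385]
[ 292  174   66   74 4652]
[289. 172.] [355. 246.]
[285.  54.] [357. 129.]
band [244.7, 248.4, 288.6, 269.3] 0.91
band [368.4, 313.8, 405.0, 354.1] 0.77
band [247.9, 283.4, 270.2, 323.4] 0.73
band [290.0, 251.8, 336.0, 279.7] 0.62
band [362.0, 246.6, 382.7, 284.5] 0.56
[290 263]
```

View pics/b18.png

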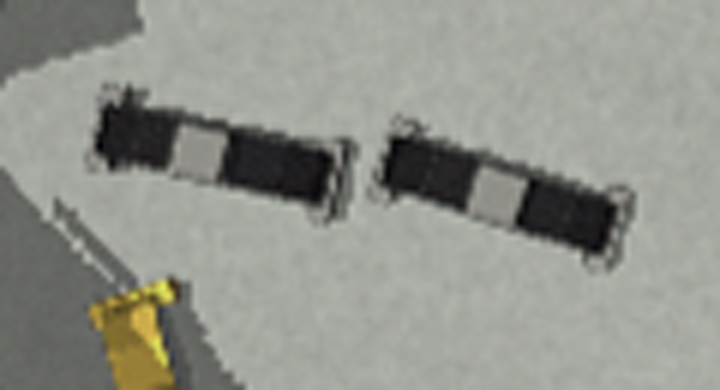

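Run:
```python
from h import *
for (u,v),(a,b) in [((263,260.3),((250,255.8),(285.8,265))),((313,267.7),((295.8,260.8),(331.7,273.3)))]:
    c=ray('top',v,u,.126); d=ray('top',b[1],b[0],.06)-ray('top',a[1],a[0],.06); print('block',c.round(4),np.degrees(np.arctan2(d[1],d[0])).round(1),np.linalg.norm(d).round(3))
print(ctrl.get_obs()['tool_pos'],ctrl.get_obs()['orientation'][2])
```

```text
block [0.4428 0.1293 0.126 ] -102.7 0.112
block [ 0.4255 -0.0174  0.126 ] -107.5 0.115
[0.58062851 0.29920069 0.26185433] -71.58842611655348
```

send_rows --increments '[[[-0.15,-0.1,0,-0.1],[-0.3,-0.3,0,-0.2],[-0.5,-0.45,0,-0.3],[-0.62,-0.55,0,-0.362],[-0.62,-0.55,0,-0.362],[-0.62,-0.55,0,-0.362]]]' --jaw 0.75

```text
clock: 45.28
tool_pos: [0.4574, 0.1897, 0.2628]
orientation: [180.0, -0.0, -102.6]
force: [0.2, 0.4, 0.1]
opening: 0.0658
gripper_force: 0.0
```

Run:
```python
from h import *
print(ctrl.get_obs()['tool_pos'],ctrl.get_obs()['orientation'][2])
w=snap('wrist','w20.png')
u=np.array([np.cos(np.radians(-102.7)),np.sin(np.radians(-102.7)),0]);v=np.array([-u[1],u[0],0])
for i in (-.013,.013):
  for j in (-.013,.013): print(proj('wrist',np.array([.4428,.1293,.126])+u*i+v*j).round())
print(proj('wrist',(.4255,-.0174,.126)).round())
```

```text
[0.45736992 0.18971937 0.26283557] -102.62884928178815
[340. 163.]
[305. 163.]
[340. 127.]
[305. 127.]
[299. -89.]
```

View pics/w20.png

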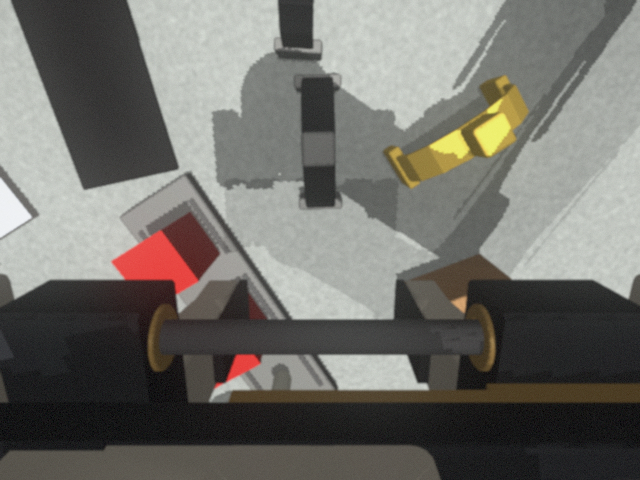

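Run:
```python
from h import *
print(ray('wrist',148,319,.126).round(4),ray('wrist',148,319,.11).round(4))
```

```text
[0.4458 0.1308 0.126 ] [0.4461 0.1315 0.11  ]
```

send_rows --increments '[[[-0.03,-0.15,0,0],[-0.06,-0.296,-0.1,0],[-0.06,-0.296,-0.4,0],[-0.06,-0.296,-0.65,0],[-0.06,-0.296,-0.8,0],[-0.06,-0.296,-0.82,0],[-0.06,-0.296,-0.82,0]]]'

```text
clock: 46.2
tool_pos: [0.4459, 0.1308, 0.0996]
orientation: [-180.0, -0.0, -102.7]
force: [0.4, 1.3, 0.1]
opening: 0.0659
gripper_force: 0.0
```

send_rows --increments '[[[0,0,0,0],[0,0,0,0],[0,0,0,0],[0,0,0,0],[0,0,0,0],[0,0,0,0],[0,0,0,0],[0,0,0.2,0],[0,0,0.4,0],[0,0,0.7,0],[0,0,0.7,0],[0,0,0.7,0]]]' --jaw 0.15

```text
clock: 47.7
tool_pos: [0.4446, 0.1302, 0.2387]
orientation: [180.0, 0.0, -102.7]
force: [-0.9, -0.2, -1.8]
opening: 0.026
gripper_force: 29.9
```

send_rows --increments '[[[0,0,0.225,0],[0.2,-0.3,0.225,0.06],[0.4,-0.6,0.225,0.118],[0.6,-0.9,0.225,0.118],[0.6,-1,0.225,0.118],[0.6,-1,0.225,0.118]]]'

```text
clock: 48.45
tool_pos: [0.565, -0.0725, 0.2811]
orientation: [179.7, -0.1, -92.8]
force: [-0.2, -0.5, -1.5]
opening: 0.0258
gripper_force: 30.0
```

send_rows --increments '[[[0,-0.3,0,0],[0,-0.6,0,0],[0,-0.9,0,0],[0,-1,0,0],[0,-1,0,0]]]'

```text
clock: 49.08
tool_pos: [0.5645, -0.27, 0.2825]
orientation: [179.8, 0.0, -92.7]
force: [0.2, 0.3, -1.0]
opening: 0.0259
gripper_force: 30.0
```

send_rows --increments '[[[0,-0.2,0,0],[0,-0.4,0,0],[0,-0.59,0,0],[0,-0.59,0,0],[0,-0.59,0,0],[0,-0.59,0,0]]]'

```text
clock: 49.82
tool_pos: [0.5656, -0.3861, 0.2844]
orientation: [-180.0, 0.0, -92.5]
force: [0.4, 0.7, -1.7]
opening: 0.026
gripper_force: 30.0
```

Run:
```python
from h import *
o=ctrl.get_obs(); print(o['tool_pos'],o['orientation'],o['opening'])
w=snap('wrist','w21.png'); print([proj('wrist',(x,-.3855-(x-.51)*.045,.13)).round() for x in (.38,.51,.565,.64)])
cv2.imwrite('pics/w21c.png',w[60:330,60:580,::-1])
```

```text
[ 0.56557879 -0.38605667  0.28440017] [-1.79991284e+02  1.13700561e-02 -9.24522997e+01] 0.02604581809648815
[array([542., 219.]), array([387., 218.]), array([322., 218.]), array([232., 218.])]
```

View pics/w21c.png

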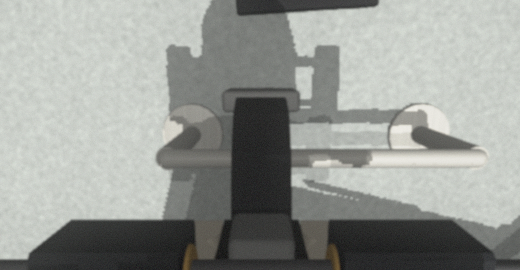

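send_rows --increments '[[[0,-0.008,-0.15,0],[0,-0.008,-0.3,0],[0,-0.008,-0.45,0],[0,-0.008,-0.58,0],[0,-0.008,-0.65,0],[0,-0.008,-0.665,0],[0,-0.008,-0.665,0]]]'

```text
clock: 50.75
tool_pos: [0.5658, -0.3893, 0.1522]
orientation: [-179.9, -0.0, -92.5]
force: [-0.3, -0.9, -0.5]
opening: 0.0263
gripper_force: 30.0
```

send_rows --increments '[[[0,0,-0.01,0],[0,0,-0.01,0],[0,0,-0.015,0],[0,0,-0.015,0]]]'

```text
clock: 51.25
tool_pos: [0.5652, -0.3893, 0.1483]
orientation: [-180.0, 0.0, -92.6]
force: [0.5, -0.6, -1.4]
opening: 0.0257
gripper_force: 30.0
```

send_rows --increments '[[[0,0,-0.007,0],[0,0,-0.01,0],[0,0,-0.01,0]]]'

```text
clock: 51.62
tool_pos: [0.5653, -0.3894, 0.1479]
orientation: [-180.0, -0.0, -92.5]
force: [-3.4, 3.0, 8.2]
opening: 0.0259
gripper_force: 30.0
```

send_rows --increments '[[[0,0,0,0],[0,0,0,0],[0,0,0,0],[0,0,0,0],[0,0,0,0],[0,0,0.15,0],[0,0,0.4,0],[0,0,0.65,0],[0,0,0.8,0],[0,0,0.8,0]]]' --jaw 0.75

```text
clock: 52.88
tool_pos: [0.5662, -0.3899, 0.3097]
orientation: [-179.7, -0.1, -92.5]
force: [-0.0, 0.1, -0.1]
opening: 0.0659
gripper_force: 0.0
```

Run:
```python
from h import *
o=ctrl.get_obs(); print(o['tool_pos'],o['orientation'][2])
s=snap('scene'); w=snap('wrist','w22.png').astype(int)
for d in ctrl.trace('band0','scene')+ctrl.trace('band0','wrist'): print(np.round(d['bbox']),round(d['conf'],2))
c=np.array([.565,-.388,.0485])
u=np.array([np.cos(np.radians(-92.5)),np.sin(np.radians(-92.5)),0]);v=np.array([-u[1],u[0],0]); z=np.array([0,0,1])
pts=[c+u*i+v*j+z*k for i in(-.064,.064) for j in (-.022,.022) for k in (0,.04)]+[c+u*i+v*j+z*.126 for i in(-.013,.013) for j in (-.013,.013)]
for n in ('scene','wrist'): P=np.array([proj(n,p) for p in pts]); print(n,P.min(0).round(),P.max(0).round())
```

```text
[ 0.5661773  -0.38987026  0.30974927] -92.54374719170444
[298. 147. 342. 189.] 0.92
[208. 304. 262. 357.] 0.87
[398. 193. 425. 226.] 0.72
[386. 159. 447. 240.] 0.7
[285. 197. 333. 244.] 0.57
[602. 248. 639. 278.] 0.89
[298. 141. 345. 270.] 0.56
[375. 300. 460. 382.] 0.55
scene [206. 301.] [263. 359.]
wrist [297. 139.] [343. 267.]
```

send_rows --increments '[[[-0.1,0.25,0,-0.06],[-0.3,0.5,0,-0.12],[-0.5,0.8,0,-0.175],[-0.61,1,0,-0.175],[-0.61,1,0,-0.175]]]'

```text
clock: 53.7
tool_pos: [0.4413, -0.1869, 0.3064]
orientation: [-180.0, 0.0, -107.4]
force: [0.6, 0.4, 0.3]
opening: 0.066
gripper_force: 0.0
```

send_rows --increments '[[[0,0.3,0,0],[0,0.6,0,0],[0,0.9,0,0],[0,1,0,0],[0,1,0,0]]]'

```text
clock: 54.32
tool_pos: [0.4434, 0.0118, 0.3055]
orientation: [179.9, -0.1, -107.4]
force: [0.7, -0.5, 0.5]
opening: 0.0661
gripper_force: 0.0
```

send_rows --increments '[[[0,0.15,-0.1,0],[0,0.15,-0.24,0],[0,0.15,-0.24,0],[0,0.15,-0.24,0]]]'

```text
clock: 54.82
tool_pos: [0.4438, 0.04, 0.259]
orientation: [-180.0, -0.0, -107.6]
force: [0.3, 0.2, 0.4]
opening: 0.0658
gripper_force: 0.0
```

Run:
```python
from h import *
print(ctrl.get_obs()['tool_pos'],ctrl.get_obs()['orientation'][2])
w=snap('wrist','w23.png'); print(proj('wrist',(.4285,-.016,.126)).round())
for d in ctrl.trace('band0','wrist'): print(np.round(d['bbox']),round(d['conf'],2))
g=w.astype(int)
for r in range(60,230,8):
    x=g[r,270:380].mean(1); q=np.nonzero(x<62)[0]+270; k=np.nonzero((x>62)&(x<85))[0]+270; print(r,(q[0],q[-1],len(q)) if len(q) else None, (k[0],k[-1],len(k)) if len(k) else None, int(x[50]))
```

```text
[0.44380782 0.0400198  0.25899084] -107.64331365722767
[318. 151.]
[292.  78. 343. 212.] 0.87
[181.   1. 214.  26.] 0.84
[403. 208. 537. 312.] 0.63
60 None None 203
68 None None 203
76 None None 150
84 (np.int64(301), np.int64(329), 28) (np.int64(300), np.int64(330), 3) 58
92 (np.int64(298), np.int64(331), 33) (np.int64(295), np.int64(334), 7) 55
100 (np.int64(301), np.int64(331), 31) (np.int64(300), np.int64(332), 2) 50
108 (np.int64(300), np.int64(330), 31) (np.int64(331), np.int64(332), 2) 53
116 (np.int64(301), np.int64(331), 31) (np.int64(300), np.int64(332), 2) 48
124 (np.int64(301), np.int64(331), 31) (np.int64(300), np.int64(332), 2) 51
132 (np.int64(301), np.int64(332), 32) (np.int64(300), np.int64(333), 2) 47
140 None None 106
148 None None 105
156 None None 100
164 None None 103
172 (np.int64(303), np.int64(332), 30) (np.int64(333), np.int64(333), 1) 44
180 (np.int64(303), np.int64(333), 31) (np.int64(302), np.int64(334), 2) 48
188 (np.int64(304), np.int64(333), 30) (np.int64(303), np.int64(335), 3) 48
196 (np.int64(304), np.int64(334), 31) (np.int64(301), np.int64(339), 6) 49
204 (np.int64(306), np.int64(333), 28) (np.int64(305), np.int64(340), 6) 52
212 None (np.int64(332), np.int64(336), 5) 117
220 None None 175
228 None None 176
```

send_rows --increments '[[[-0.04,-0.15,0,0],[-0.075,-0.275,-0.1,0],[-0.075,-0.275,-0.4,0],[-0.075,-0.275,-0.65,0],[-0.075,-0.275,-0.78,0],[-0.075,-0.275,-0.8,0],[-0.075,-0.275,-0.8,0]]]'

```text
clock: 55.8
tool_pos: [0.4292, -0.0141, 0.0993]
orientation: [-179.9, 0.0, -107.6]
force: [-0.1, 0.3, 0.2]
opening: 0.0658
gripper_force: 0.0
```

send_rows --increments '[[[0,0,0,0],[0,0,0,0],[0,0,0,0],[0,0,0,0],[0,0,0,0],[0,0,0,0],[0,0,0,0],[0,0,0.2,0],[0,0,0.4,0],[0,0,0.7,0],[0,0,0.93,0],[0,0,0.93,0]]]' --jaw 0.15

```text
clock: 57.3
tool_pos: [0.4298, -0.0138, 0.2876]
orientation: [-179.7, 0.2, -107.6]
force: [0.0, 0.4, -2.0]
opening: 0.0261
gripper_force: 29.9
```

send_rows --increments '[[[0.05,-0.25,0,0.06],[0.1,-0.5,0,0.12],[0.16,-0.8,0,0.176],[0.16,-1,0,0.176],[0.16,-1,0,0.176]]]'

```text
clock: 57.92
tool_pos: [0.4591, -0.2163, 0.2819]
orientation: [179.8, 0.0, -92.7]
force: [-0.0, 0.8, -1.4]
opening: 0.0258
gripper_force: 30.0
```

send_rows --increments '[[[0,-0.3,0,0],[0,-0.6,0,0],[0,-0.85,0,0],[0,-0.85,0,0],[0,-0.85,0,0],[0,-0.85,0,0]]]'

```text
clock: 58.68
tool_pos: [0.4603, -0.383, 0.2841]
orientation: [180.0, 0.0, -92.4]
force: [0.5, 0.2, -1.8]
opening: 0.0259
gripper_force: 30.0
```

send_rows --increments '[[[0,-0.005,-0.15,0],[0,-0.005,-0.3,0],[0,-0.005,-0.45,0],[0,-0.005,-0.58,0],[0,-0.005,-0.65,0],[0,-0.005,-0.67,0],[0,-0.005,-0.67,0]]]'

```text
clock: 59.55
tool_pos: [0.4607, -0.3852, 0.151]
orientation: [-180.0, -0.0, -92.4]
force: [-0.0, -0.4, -1.6]
opening: 0.0261
gripper_force: 30.0
```

send_rows --increments '[[[0,0,-0.01,0],[0,0,-0.015,0],[0,0,-0.018,0],[0,0,-0.018,0]]]'

```text
clock: 60.05
tool_pos: [0.4602, -0.3853, 0.1469]
orientation: [-180.0, -0.0, -92.5]
force: [-1.1, 0.7, -0.6]
opening: 0.0259
gripper_force: 30.0
```

send_rows --increments '[[[0,0,-0.007,0],[0,0,-0.007,0],[0,0,-0.007,0]]]'

```text
clock: 60.42
tool_pos: [0.4603, -0.3854, 0.1468]
orientation: [-180.0, -0.0, -92.4]
force: [-2.5, 3.9, 10.7]
opening: 0.0256
gripper_force: 30.0
```

send_rows --increments '[[[0,0,0,0],[0,0,0,0],[0,0,0,0],[0,0,0,0],[0,0,0,0],[0,0,0.15,0],[0,0,0.4,0],[0,0,0.65,0],[0,0,0.8,0],[0,0,0.8,0]]]' --jaw 0.75

```text
clock: 61.68
tool_pos: [0.4612, -0.3859, 0.3084]
orientation: [-179.7, -0.1, -92.5]
force: [0.2, 0.1, -0.9]
opening: 0.0657
gripper_force: 0.0
```

send_rows --increments '[[[0,0.3,0,0],[0,0.6,0,0],[0,0.9,0,0],[0,0.9,0,0],[0,0.9,0,0],[0,0.9,0,0],[0,0.9,0,0]]]'

```text
clock: 62.55
tool_pos: [0.46, -0.2062, 0.3048]
orientation: [179.9, 0.0, -92.6]
force: [-0.6, 0.0, -0.1]
opening: 0.0661
gripper_force: 0.0
```

```bash
cat > fin.py <<'E'
from h import *
o=ctrl.get_obs(); print(o['clock'],o['tool_pos'],o['force'])
s=snap('scene','sf.png'); w=snap('wrist'); t=snap('top','tf.png')
for n in ('scene','wrist','top'):
    for d in ctrl.trace('band0',n): print(n,np.round(d['bbox']),round(d['conf'],2), w.shape and np.round({'scene':s,'wrist':w,'top':t}[n][d['mask']].mean(0)))
z=np.array([0,0,1]); u=np.array([np.cos(np.radians(-92.5)),np.sin(np.radians(-92.5)),0]);v=np.array([-u[1],u[0],0])
for c in ((.565,-.388,.0485),(.4605,-.385,.0485)):
    pts=[np.array(c)+u*i+v*j+z*k for i in(-.064,.064) for j in (-.022,.022) for k in (0,.04)]+[np.array(c)+u*i+v*j+z*.126 for i in(-.013,.013) for j in (-.013,.013)]
    for n in ('scene','wrist','top'): P=np.array([proj(n,p) for p in pts]); print('pred',n,P.min(0).round(),P.max(0).round())
def red(im): 
    h=cv2.cvtColor(im,cv2.COLOR_RGB2HSV); return (((h[...,0]<8)|(h[...,0]>172))&(h[...,1]>130)&(h[...,2]>50)).astype(np.uint8)
u=np.array([.948,.318,0]);v=np.array([-.318,.948,0])
for n,im in (('scene',s),('top',t)):
    for q in cv2.connectedComponentsWithStats(red(im))[2][1:]:
        if q[4]>80: print(n,'red',q)
    for c in ((.614,.204),(.582,.299)):
        P=np.array([proj(n,np.array([*c,k])+u*i+v*j) for i in (-.028,.028) for j in (-.028,.028) for k in (.1,.02)]); print('pred cup',n,P.min(0).round(),P.max(0).round())
E
python3 fin.py
```

```text
62.55 [ 0.45998875 -0.20620963  0.30477527] [-0.566182    0.04886969 -0.05170405]
scene [299. 150. 342. 189.] 0.92 [121. 111.  45.]
scene [241. 236. 288. 286.] 0.86 [86. 74. 31.]
scene [208. 301. 264. 356.] 0.85 [50. 51. 51.]
scene [182. 279. 238. 329.] 0.84 [52. 53. 52.]
scene [179. 204. 228. 244.] 0.8 [121. 111.  50.]
wrist [288.   1. 342.  90.] 0.91 [58. 58. 58.]
wrist [148.   1. 230.  92.] 0.81 [66. 67. 65.]
wrist [455.  98. 594. 205.] 0.64 [183. 171.  88.]
top [247. 282. 271. 325.] 0.83 [171. 162.  77.]
top [435. 254. 459. 272.] 0.63 [81. 81. 78.]
top [366. 315. 404. 354.] 0.6 [175. 165.  73.]
top [414. 217. 464. 236.] 0.58 [60. 60. 59.]
pred scene [206. 301.] [263. 359.]
pred wrist [126. -83.] [232.  88.]
pred top [415. 216.] [461. 234.]
pred scene [180. 273.] [236. 330.]
pred wrist [285. -85.] [338.  87.]
pred top [413. 251.] [459. 268.]
scene red [ 397  167   39   59 1205]
pred cup scene [395. 189.] [424. 228.]
pred cup scene [407. 166.] [435. 204.]
top red [230 192  25  25 393]
top red [198 202  26  24 420]
pred cup top [229. 191.] [256. 216.]
pred cup top [197. 200.] [225. 225.]
```

```bash
python3 -c "
from plant import ctrl
print(ctrl.close_job())"
```

```text
the job is handed in; nothing more can be done
None
```

The job is handed in at about 63 s of robot time: both red cups are upside down and flat on pegs 1 and 2, and both black headbands straddle the rail. The last camera check agreed with this and found no third cup or black band, and no move was aimed at the carton, jar, mug, phone or yellow bands. I viewed 15 pictures, one more than the 14 allowed.

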